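# Stand the dosing cup rim-down in its drip pocket

## Task

The square laundry dosing cup has been left lying on its side. Turn it over and stand it open end down in the square pocket of the drip tray, then press it down past the pocket's sprung lugs until its rim is fully home on the pocket floor, and let go. Leave the small round cup, the tin and the carton where they are.

Things in the scene. Friction and masses are not known exactly. Their poses are not given: they have to be found in the camera images.
- dosing_cup: Square white plastic cup, 60 x 60 mm, flat sides, 8 mm rounded corners, 92 mm long, walls 3 mm, one end open, the other closed and flat; 60 to 130 g. Starts lying on a flat side, mouth 85 to 115 degrees to the left of straight ahead. Origin at its middle (30 mm above the worktop as it lies, 46 mm from either end); +x points along it out of the open mouth, y and z are normal to the flat sides.
- cup_mouth (a point): Centre of the cup's open end, in the plane of its rim; axes as the cup's.
- cup_base (a point): Centre of the outer face of the cup's closed end; axes as the cup's.
- drip_tray: Grey plastic drip tray, 116 x 215 x 6 mm, fixed to the worktop, long in its y; origin at the centre of its underside, z up. On it stand the square pocket (centre at y = +46 mm) and a low round pocket (centre at y = -56 mm, 10 mm high).
- pocket_floor (a point): Centre of the square pocket's floor, 6 mm above the worktop; axes as the tray's. The pocket is 64 x 64 mm inside (2 mm to spare on each side of the cup, whose flat sides must stand parallel to its walls; any quarter turn will do) and 22 mm deep, with 7 mm walls whose tops are 28 mm above the worktop.
- small_cup: Small round white cup, 46 mm wide at its rim and 36 mm high, already standing rim-down in the tray's round pocket; bystander. Origin at the centre of its underside (6 mm above the worktop), z up.
- tin: Low round food tin, 86 x 86 x 40 mm, bystander standing on the worktop at the left behind the cup; origin at the centre of its underside.
- carton: Small white carton, 36 x 93 x 56 mm, bystander standing on the worktop behind the work; origin at the centre of its underside.
- lug_line (a point): Point 12 mm above the centre of the square pocket's floor, where two sprung lugs (16 mm wide, sloping tops) in the middle of the walls facing the tray's +x and -x meet the cup's rim. They narrow the pocket to 56 mm until pushed aside. The cup does not pass by its own weight: pressing it past takes roughly 7 to 12 N, then they hold it by friction.

How it is judged (in metres and radians):
At the end, for the whole second after the job is handed in: The square cup stands open end down (within 0.1 rad) in the square pocket, its rim less than 4 mm above the pocket floor and within 6 mm of the pocket's centre, at rest and let go (angle between dosing_cup's own x axis and vertical above 3.04 rad and z of cup_mouth in the frame of pocket_floor below 0.004 m and horizontal distance between cup_mouth and pocket_floor below 0.006 m and linear speed of dosing_cup below 0.02 m/s); the robot touches nothing.
It fails at once if the small round cup is moved by more than 20 mm (distance of small_cup from where it was at the start of the episode above 0.02 m).
It fails at once if the tin is moved by more than 30 mm (distance of tin from where it was at the start of the episode above 0.03 m).
It fails at once if the carton is moved by more than 30 mm (distance of carton from where it was at the start of the episode above 0.03 m).
It also fails if it takes over 45 s, if anything falls off the work surface, if the arm or the gripper's body presses on something with over 40 N, if the wrist force passes 120 N, or if a joint passes its speed limit or range.

## Robot

A 7-joint arm with a two-finger parallel gripper is mounted at the origin on a cart in front of the work surface, level with it; the furniture and walls round the work are solid. World frame = base frame: x ahead of the robot, y to its left, z up, the work surface at z = 0. Lengths are in m, angles in degrees, forces in N, time in s.
With the tool pointing down it reaches from about 0.4 to 0.85 m from the base axis. Payload 4.4 kg.
Tool frame: the origin (TCP) lies at the very end of the fingers, on their centre line; the grasp point (between the pads) lies 19 mm behind it (manip.grip_point_offset is the distance from the TCP to the grasp point, in m); z points along the fingers, y is the direction in which the jaws open and shut (so a half turn about z gives the same grasp; the last joint's range is limited). The gripper opens to 94 mm and grips with 3 to 60 N. Pads are 16 mm wide; open, the fingers measure 119 mm over their backs; the gripper's body (75 mm by 177 mm) begins 78 mm behind the grasp point.
Start: joints at [64.584, 36.005, 2.206, 86.941, -1.547, 57.084, -1.146], TCP at [0.24, -0.604, 0.176] pointing down, gripper open.
Joint ranges: [-175.42, 175.42], [-21.48, 121.26], [-71.46, 75.88], [10.55, 141.38], [-63.04, 243.04], [13.31, 113.54], [-168.57, 168.57]. Speed limits (degrees/s): [147.25, 147.25, 180, 180, 180, 180, 180].

## Interface

Orientations are given as [roll, pitch, yaw] about the fixed x, y, z axes, in that order (R = Rz(yaw) Ry(pitch) Rx(roll)).
In Python, from cell import manip, vision gives the robot as it stands. The module is installed in compiled form; this text tells all that it offers.
- The arm moves only by the shell command python3 -m inch 'ROWS' [FORCE]. ROWS is JSON, a list of rows, each a list of 5 numbers: the shift along the tool's x, y, z normalised to -1 to 1, where 1 is 0.75 m, then the turn about the tool's z normalised to -1 to 1, where 1 is 30 degrees, then the opening, from 0 (shut) to 1 (fully open). A call has 1 to 10 rows; each row is the pose to reach, as a shift and turn from the pose commanded when the call began, along the tool's axes at that moment; what a row does not reach only later rows make up. A row lasts 1/8 s, in which the tool goes at most 62.5 mm and 10.7 degrees, less where a joint would pass 70% of its speed; a pose out of reach is approached as far as the arm can. A call with a number of a shift or a turn outside -1 to 1 is refused whole. A call with a gripper value outside its range is refused whole. The fingers move at their own pace and stop on an object; FORCE is the grip in N (left out, the last holds). Time passes only in rows, so rows that repeat a pose let the fingers close. It gives the time, the measured TCP pose, the force and the opening at its end, in the units of the state.
- manip.get_state(): the state, without advancing time (a new reading comes with each control period).
- vision.get_image(name): name is "side" or "top" or "wrist"; returns a dict with "img" (420x560x3 uint8, red, green, blue), "camera_matrix" (3x3 intrinsics, pixels), "R" (3x3) and "t" (3): a world point X has camera coordinates R X + t; the wrist camera has in their place "tool_from_camera" (4x4, takes a point from camera to tool coordinates, whose origin is the TCP and whose axes are the flange's). Camera axes: x right, y down, z forward; pixel columns grow to the right and rows downward; lengths in m; the calibration is good to about 2 mm. A picture is of the moment at which its call begins: read the wrist's pose just before it. There is no depth.
- manip.finish_job(): hands the job in, once; it reports no verdict.
The state is a dict: "clock": time; "joint_positions": joint angles; "joint_vel": joint speeds; "effort": joint torques, N m; "tool_pos": TCP position; "tcp_rot": TCP orientation; "wrist_force": force on the tool from outside, world axes, zero at the start; "wrist_torque": the same for the moment, N m; "gripper_width": finger opening in m.
Only numpy, scipy, OpenCV 4.12 (cv2) and the standard library are available. Lean on these libraries where they do the work, as an engineer would, in place of code of your own. Each camera call takes 0.05 s, during which the arm holds its last target.

## Working session

There is one attempt and no reset: what is moved stays moved. The work goes in short steps, Python scripts to look and compute and a shell command to move; the robot and the scene stay as the last step left them, time stands still between calls to the robot, and variables do not carry over. Pictures are saved under pics/ and viewed, and the job is handed in when it is done.

```bash
mkdir -p pics; ls
python3 - <<'E'
from cell import manip, vision
import cv2, json
print(manip.get_state(), manip.grip_point_offset)
for n in ("side","top","wrist"):
    d=vision.get_image(n); cv2.imwrite(f"pics/{n}0.png",d["img"][:,:,::-1])
    print(n,{k:v for k,v in d.items() if k!="img"})
E
```

```text
pics
{'clock': 0.0, 'joint_positions': array([64.58407876, 36.05865043,  2.20063129, 86.99576683, -1.54743063,
       57.08220098, -1.14475725]), 'joint_vel': array([-0.021065  , -0.07265537, -0.10237709,  0.04130195,  0.01455691,
       -0.02234629, -0.02192689]), 'effort': array([ 8.47909341e-04, -5.49720740e+01,  1.14406351e+00, -1.86632091e+01,
       -5.20222820e-02,  2.35287391e-02,  1.66259824e-04]), 'tool_pos': array([ 0.23954796, -0.60347771,  0.17495785]), 'tcp_rot': array([-1.79892987e+02, -1.23039271e-04,  2.16483439e+01]), 'wrist_force': array([ 0.32420532, -0.14434393, -0.35789625]), 'wrist_torque': array([0.04143446, 0.02133046, 0.01871243]), 'gripper_width': 0.0939079474292169} 0.0188
side {'camera_matrix': array([[404.22594932,   0.        , 274.70204427],
       [  0.        , 404.22594932, 212.21635024],
       [  0.        ,   0.        ,   1.        ]]), 'R': array([[ 0.99829681,  0.05403231, -0.02199963],
       [ 0.01693174, -0.62921093, -0.77705014],
       [-0.05582822,  0.77535419, -0.62905413]]), 't': array([-0.54454856,  0.06233697,  0.87126057])}
top {'ca
[... 210 characters left out ...]
.00207237],
       [-0.9645989 ,  0.14373784, -0.2211072 ],
       [ 0.21837882, -0.03468972, -0.97524731]]), 't': array([0.11040757, 0.56307936, 0.79445083])}
wrist {'camera_matrix': array([[342.9410354 ,   0.        , 278.59109015],
       [  0.        , 342.9410354 , 207.86536264],
       [  0.        ,   0.        ,   1.        ]]), 'tool_from_camera': array([[ 2.84838567e-04, -9.70080370e-01, -2.42783842e-01,
         7.12097111e-02],
       [ 9.99999682e-01,  4.57014832e-04, -6.52854980e-04,
        -8.12461565e-04],
       [ 7.44277617e-04, -2.42783579e-01,  9.70080192e-01,
        -2.09618988e-01],
       [ 0.00000000e+00,  0.00000000e+00,  0.00000000e+00,
         1.00000000e+00]])}
```

View pics/side0.png

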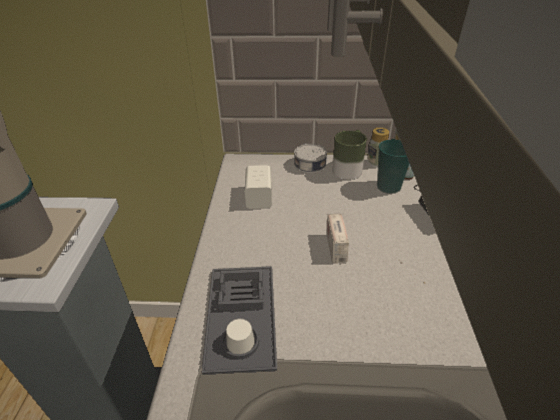

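View pics/top0.png

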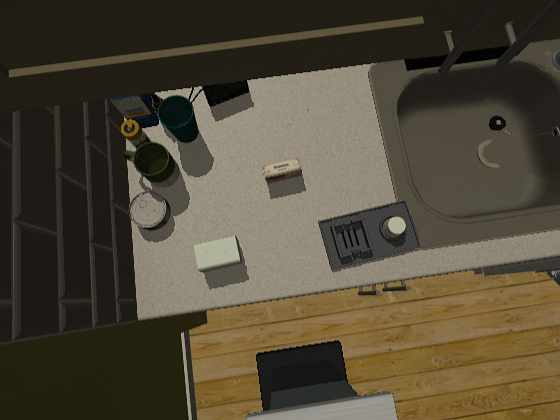

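View pics/wrist0.png

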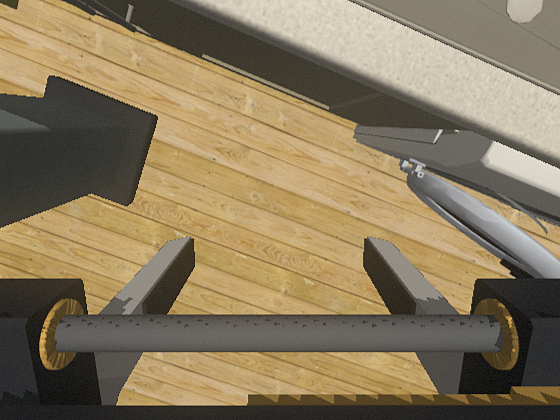

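Side view: the cup is at about (258,187), the tray at (240,318), the carton at (338,238) and the tin at (310,157). In the top view the cup is at (217,253) and the tray at (369,237). Next I'll enlarge crops of these.

Run:
```python
import cv2
def crop(n,x0,y0,w,h,s,o):
    im=cv2.imread(f"pics/{n}.png")[y0:y0+h,x0:x0+w]
    im=cv2.resize(im,None,fx=s,fy=s,interpolation=cv2.INTER_CUBIC)
    for i in range(0,w,10): cv2.putText(im,str(x0+i),(i*s,10),0,.35,(0,0,255));cv2.line(im,(i*s,12),(i*s,18),(0,0,255))
    for j in range(0,h,10): cv2.putText(im,str(y0+j),(0,j*s+4),0,.35,(0,0,255));cv2.line(im,(26,j*s),(32,j*s),(0,0,255))
    cv2.imwrite(f"pics/{o}.png",im)
crop("side0",235,155,50,60,9,"c1")
crop("top0",185,225,65,55,10,"c2")
crop("side0",195,255,90,125,5,"c3")
crop("top0",310,190,120,90,6,"c4")
```

```text
(no output)
```

View pics/c1.png

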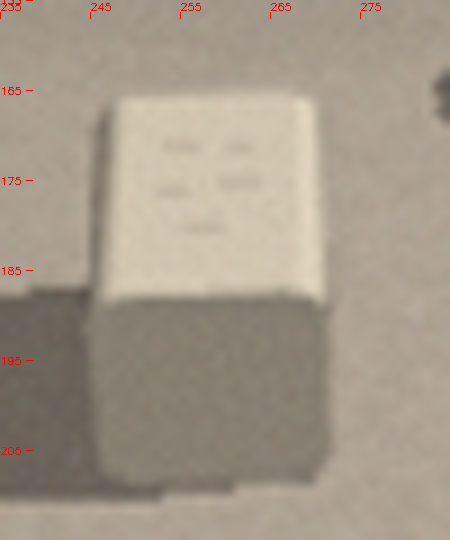

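View pics/c2.png

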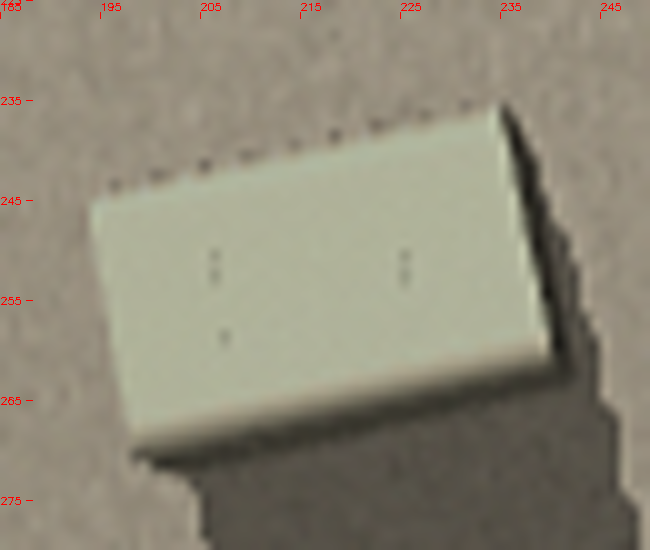

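View pics/c3.png

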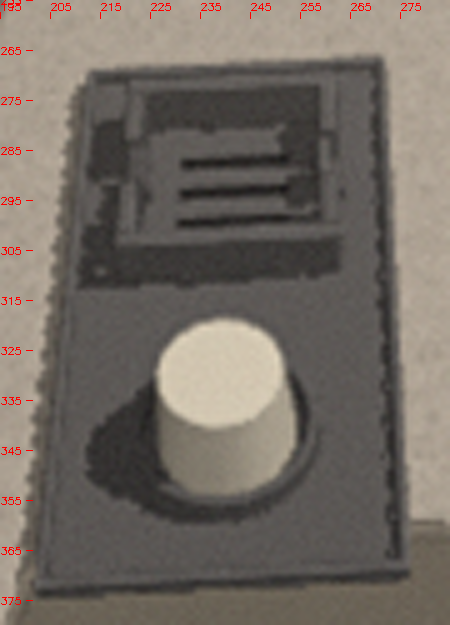

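View pics/c4.png

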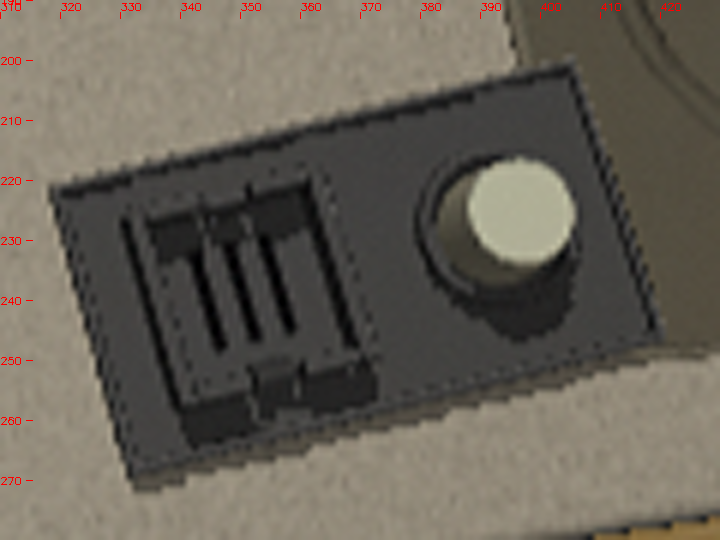

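Crops:
- **Cup, top face corners:** side (247,166), (269.5,166), (271,188.5), (246,188.5); top (194,245), (234.5,235.5), (240,260), (198,269).
- **Cup direction:** the closed end faces the side camera, so the mouth points to +y.
- **Tray corners:** side (212.5,269), (271,266.5), (276,368), (202,373); top (319,221.5), (405,201), (420,247), (332,270).

```bash
cat > h.py <<'E'
import numpy as np, cv2
from scipy.optimize import least_squares
K={'side':(404.22594932,274.70204427,212.21635024),'top':(387.9554075,277.52426682,208.85591011)}
R={'side':np.array([[ 0.99829681,0.05403231,-0.02199963],[0.01693174,-0.62921093,-0.77705014],[-0.05582822,0.77535419,-0.62905413]]),
'top':np.array([[-0.14785008,-0.98900761,0.00207237],[-0.9645989,0.14373784,-0.2211072],[0.21837882,-0.03468972,-0.97524731]])}
T={'side':np.array([-0.54454856,0.06233697,0.87126057]),'top':np.array([0.11040757,0.56307936,0.79445083])}
def proj(n,X):
    c=R[n]@np.asarray(X)+T[n]; f,cx,cy=K[n]; return np.array([f*c[0]/c[2]+cx,f*c[1]/c[2]+cy])
def tri(ps,pt):
    r=least_squares(lambda X:np.r_[proj('side',X)-ps,proj('top',X)-pt],[.5,0,.03]); return r.x,np.abs(r.fun).max()
def onz(n,p,z):
    f,cx,cy=K[n]; d=R[n].T@np.array([(p[0]-cx)/f,(p[1]-cy)/f,1]); o=-R[n].T@T[n]; return o+d*(z-o[2])/d[2]
def crop(src,x0,y0,w,h,s,o):
    im=cv2.resize(src[y0:y0+h,x0:x0+w],None,fx=s,fy=s,interpolation=cv2.INTER_CUBIC).copy()
    for i in range(0,w,10): cv2.putText(im,str(x0+i),(i*s,10),0,.35,(0,0,255));cv2.line(im,(i*s,12),(i*s,18),(0,0,255))
    for j in range(0,h,10): cv2.putText(im,str(y0+j),(0,j*s+4),0,.35,(0,0,255));cv2.line(im,(26,j*s),(32,j*s),(0,0,255))
    cv2.imwrite(f"pics/{o}.png",im)
E
python3 - <<'E'
from h import *
# order: mouth-left(-x), mouth-right(+x), base-right, base-left
S=[(247,166),(269.5,166),(271,188.5),(246,188.5)]; P=[(198,269),(194,245),(234.5,235.5),(240,260)]
for s,p in zip(S,P): print('cup',tri(s,p), onz('side',s,.06)[:2],onz('top',p,.06)[:2])
# tray: +y-x, +y+x, -y+x, -y-x
S2=[(212.5,269),(271,266.5),(276,368),(202,373)];P2=[(332,270),(319,221.5),(405,201),(420,247)]
for s,p in zip(S2,P2): print('tray',tri(s,p), onz('side',s,.006)[:2],onz('top',p,.006)[:2])
def fit(n0,obs):
    L={'tray':(.116,.215,.006),'cup':(.06,.092,.06)}[n0]
    cs=[(-.5,.5),(.5,.5),(.5,-.5),(-.5,-.5)]
    def f(q):
        c,s=np.cos(q[2]),np.sin(q[2]); o=[]
        for i,(a,b) in enumerate(cs):
            X=[q[0]+c*a*L[0]-s*b*L[1],q[1]+s*a*L[0]+c*b*L[1],q[3]]
            for n,pp in obs.items(): o+=list(proj(n,X)-pp[i])
        return np.array(o)
    r=least_squares(f,[.5,0,0,L[2]]); print(n0,r.x[:2],np.degrees(r.x[2]),r.x[3],np.round(r.fun,1)); return r.x
fit('cup',{'side':S,'top':P}); q=fit('tray',{'side':S2,'top':P2})
c,s=np.cos(q[2]),np.sin(q[2]); print('pocket',q[0]-s*.046,q[1]+c*.046)
E
```

```text
cup (array([0.46836742, 0.2138818 , 0.06037581]), np.float64(0.029952352143908456)) [0.46834823 0.21450428] [0.46834744 0.21393657]
cup (array([0.52179329, 0.21762906, 0.05846975]), np.float64(0.2637619496207435)) [0.52260916 0.21556315] [0.52101557 0.21720316]
cup (array([0.53042081, 0.1282753 , 0.05595485]), np.float64(0.46160606544123084)) [0.53188463 0.12314262] [0.52871627 0.12769346]
cup (array([0.47502764, 0.1228666 , 0.0589892 ]), np.float64(0.39339332573172214)) [0.47609204 0.12183734] [0.47410763 0.12256739]
tray (array([ 0.42793756, -0.0765298 ,  0.0098648 ]), np.float64(0.7623835167609627)) [ 0.42818226 -0.07258571] [ 0.42629884 -0.07764531]
tray (array([ 0.54158569, -0.06677643,  0.0106818 ]), np.float64(0.33312414847435434)) [ 0.54173571 -0.06216319] [ 0.54157604 -0.06759773]
tray (array([ 0.56178278, -0.27658111,  0.0086923 ]), np.float64(0.8021839906404011)) [ 0.56248697 -0.27479677] [ 0.56027468 -0.27796411]
tray (array([ 0.44913274, -0.28787049,  0.00607687]), np.float64(0.4451299334561156)) [ 0.44960971 -0.28772756] [ 0.44804884 -0.28820827]
cup [0.49893882 0.17093737] 4.535973213172042 0.057965127635737176 [-1.2  0.7  0.1  1.5  1.2 -0.1 -0.9 -1.6  0.4 -0.4 -0.  -1.6 -1.4  0.5
  0.1  0.8]
tray [ 0.49514752 -0.17630074] 5.652257152274654 0.008141971420424521 [-1.   0.2 -1.  -0.1  0.2 -0.2 -1.6 -0.2  0.5  1.  -0.2 -1.5 -1.4 -0.
  0.7 -0.2]
pocket 0.4906169502709148 -0.13052439308674546
```

```bash
python3 -m inch '[[0.07,-0.05,-0.04,-0.3,1],[0.13,-0.1,-0.04,-0.6,1],[0.19,-0.15,-0.04,-0.9,1],[0.26,-0.2,-0.04,-1,1],[0.32,-0.25,-0.04,-1,1],[0.38,-0.3,-0.04,-1,1],[0.43,-0.335,-0.04,-1,1],[0.43,-0.335,-0.04,-1,1]]' 3
```

```text
clock: 1.15
tool_pos: [0.4491, -0.2475, 0.2059]
tcp_rot: [-180.0, -0.1, 52.1]
wrist_force: [-0.9, -0.1, -0.4]
gripper_width: 0.0938
```

```bash
python3 -m inch '[[0.07,-0.04,0,-0.3,1],[0.14,-0.075,0,-0.6,1],[0.21,-0.11,0,-0.9,1],[0.28,-0.15,0,-1,1],[0.34,-0.19,0,-1,1],[0.39,-0.215,0,-1,1],[0.39,-0.215,0,-1,1],[0.39,-0.215,0,-1,1]]'
python3 - <<'E'
from cell import manip, vision
import cv2
print(manip.get_state()['tool_pos'],manip.get_state()['tcp_rot'])
d=vision.get_image("wrist"); cv2.imwrite("pics/w1.png",d["img"][:,:,::-1])
E
```

```text
clock: 2.15
tool_pos: [0.5017, 0.0757, 0.2055]
tcp_rot: [-180.0, 0.1, 81.5]
wrist_force: [0.7, -0.8, 0.7]
gripper_width: 0.0936
[0.50172502 0.07565626 0.2055267 ] [-1.79961422e+02  9.34556703e-02  8.15333231e+01]
```

View pics/w1.png

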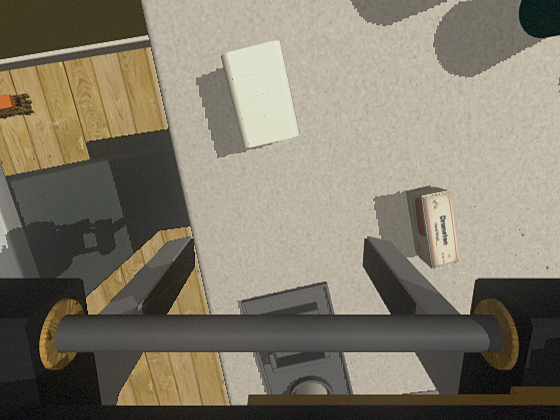

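Wrist view: the cup's top face corners are at (222,53) and (279,40) at the mouth end, and (299,136) and (248,148) at the base end. The carton is at (437,228), well clear.

```bash
cat >> h.py <<'E'
from scipy.spatial.transform import Rotation as Ro
TC=np.array([[2.84838567e-04,-9.70080370e-01,-2.42783842e-01,7.12097111e-02],[9.99999682e-01,4.57014832e-04,-6.52854980e-04,-8.12461565e-04],[7.44277617e-04,-2.42783579e-01,9.70080192e-01,-2.09618988e-01],[0,0,0,1]])
def wz(pos,rpy,p,z):
    d=np.array([(p[0]-278.591)/342.941,(p[1]-207.865)/342.941,1]); Rt=Ro.from_euler('xyz',rpy,degrees=True).as_matrix()
    o=Rt@TC[:3,3]+pos; d=Rt@TC[:3,:3]@d; return o+d*(z-o[2])/d[2]
E
python3 - <<'E'
from h import *
pos=np.array([.50173,.07566,.20553]); rpy=[-179.961,.093,81.533]
P=[wz(pos,rpy,p,.06) for p in [(222,53),(279,40),(299,136),(248,148)]]
P=np.array(P)[:,:2]; print(P, P.mean(0))
for a,b in ((3,0),(2,1)): v=P[b]-P[a]; print(np.hypot(*v),np.degrees(np.arctan2(v[1],v[0])))
for n in (((338,262),'side'),((300,175),'top')): print(onz(n[1],n[0],0))
E
```

```text
[[0.46678545 0.21751846]
 [0.52251702 0.22078929]
 [0.52946863 0.12940577]
 [0.47628362 0.12515058]] [0.49876368 0.17321602]
0.09285494000615258 95.87108246455342
0.09164754550072897 94.35015578668232
[ 0.67354876 -0.0399202   0.        ]
[ 0.66250749 -0.04250415  0.        ]
```

```bash
python3 -m inch '[[0.05,-0.005,0.04,-0.25,1],[0.081,-0.011,0.08,-0.445,1],[0.081,-0.011,0.11,-0.445,1],[0.081,-0.011,0.14,-0.445,1],[0.081,-0.011,0.14,-0.445,1]]'
python3 - <<'E'
from cell import manip, vision
import cv2
print(manip.get_state()['tool_pos'],manip.get_state()['tcp_rot'])
d=vision.get_image("wrist"); cv2.imwrite("pics/w2.png",d["img"][:,:,::-1])
E
```

```text
clock: 2.82
tool_pos: [0.5015, 0.1365, 0.0996]
tcp_rot: [-179.8, 0.1, 94.8]
wrist_force: [0.6, 0.2, -0.6]
gripper_width: 0.094
[0.50152196 0.13646072 0.0995998 ] [-1.79794920e+02  1.03655508e-01  9.48421468e+01]
```

View pics/w2.png

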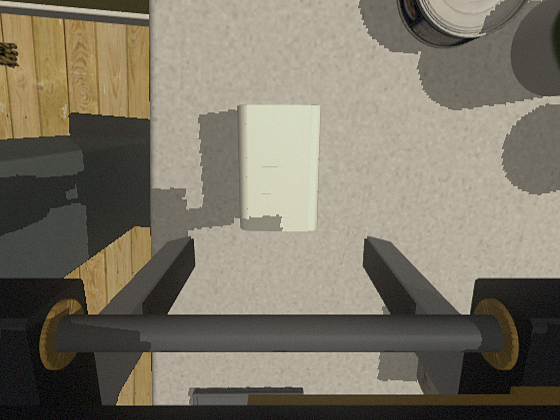

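Wrist view: the cup is square to the jaws, with its sides at columns 239 and 320 and its base edge at row 231.

```bash
python3 - <<'E'
from h import *
pos=np.array([.50152,.13646,.0996]); rpy=[-179.795,.104,94.842]
for p in [(279,231),(279,104),(240,170),(319,170)]: print(wz(pos,rpy,p,.06))
E
python3 -m inch '[[0,0,0.04,0,1],[0,0,0.08,0,1],[0,0,0.105,0,1],[0,0,0.118,0,1],[0,0,0.118,0,1],[0,0,0.118,0,1]]'
```

```text
[0.50151233 0.12701241 0.06      ]
[0.4936328  0.21940486 0.06      ]
[0.46921558 0.1710604  0.06      ]
[0.5265798  0.17597021 0.06      ]
clock: 3.62
tool_pos: [0.5035, 0.1392, 0.0134]
tcp_rot: [179.9, -0.0, 95.0]
wrist_force: [0.4, -0.1, 0.5]
gripper_width: 0.094
```

```bash
python3 -m inch '[[0,0,0.003,0,0.6],[0,0,0.003,0,0.55],[0,0,0.003,0,0.5],[0,0,0.003,0,0.5],[0,0,0.003,0,0.5],[0,0,0.003,0,0.5]]' 3
```

```text
clock: 4.38
tool_pos: [0.5024, 0.139, 0.0102]
tcp_rot: [-180.0, 0.0, 95.0]
wrist_force: [-0.5, -1.1, 2.5]
gripper_width: 0.06
```

```bash
python3 -m inch '[[0,0,-0.01,0,0.5],[0,0,-0.02,0,0.5],[0,0,-0.03,0,0.5],[0,0,-0.04,0,0.5],[0,0,-0.05,0,0.5],[0,0,-0.05,0,0.5]]'
python3 - <<'E'
from cell import manip, vision
from h import *
for n,b in (("side",(200,120,120,110)),("wrist",(180,60,200,200))):
    im=vision.get_image(n)["img"][:,:,::-1]; crop(im,*b,4 if n=="side" else 3,n+"3")
E
```

```text
clock: 5.12
tool_pos: [0.5031, 0.1392, 0.0483]
tcp_rot: [179.9, -0.0, 95.0]
wrist_force: [1.0, -0.2, -0.9]
gripper_width: 0.0601
```

View pics/side3.png

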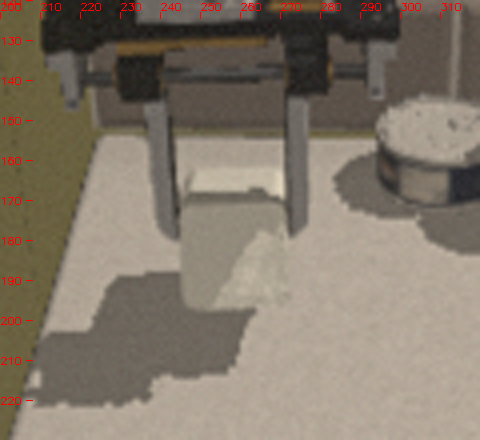

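View pics/wrist3.png

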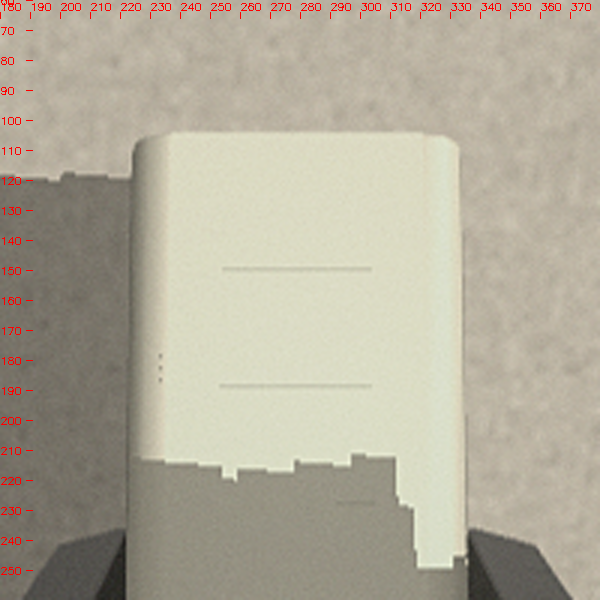

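The cup pivots in the light grip: in the side view its base face now spans rows 169–197, against 188–208 before, so the mouth has dropped. I'll lift it clear so it hangs.

```bash
python3 -m inch '[[0,0,-0.01,0,0.5],[0,0,-0.02,0,0.5],[0,0,-0.03,0,0.5],[0,0,-0.04,0,0.5],[0,0,-0.05,0,0.5],[0,0,-0.06,0,0.5],[0,0,-0.07,0,0.5],[0,0,-0.08,0,0.5],[0,0,-0.08,0,0.5],[0,0,-0.08,0,0.5]]'
python3 - <<'E'
from cell import manip, vision
from h import *
for n,b in (("side",(200,60,120,140)),("wrist",(180,60,200,200))):
    im=vision.get_image(n)["img"][:,:,::-1]; crop(im,*b,4 if n=="side" else 3,n+"4")
E
```

```text
clock: 6.48
tool_pos: [0.5025, 0.139, 0.1075]
tcp_rot: [-180.0, 0.0, 95.0]
wrist_force: [-0.3, -0.2, -0.9]
gripper_width: 0.0599
```

View pics/side4.png

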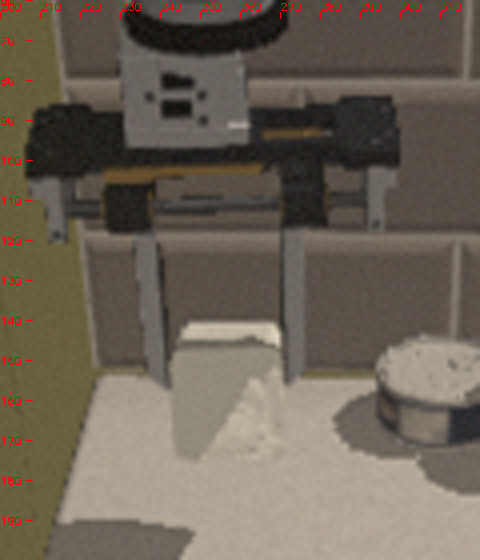

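View pics/wrist4.png

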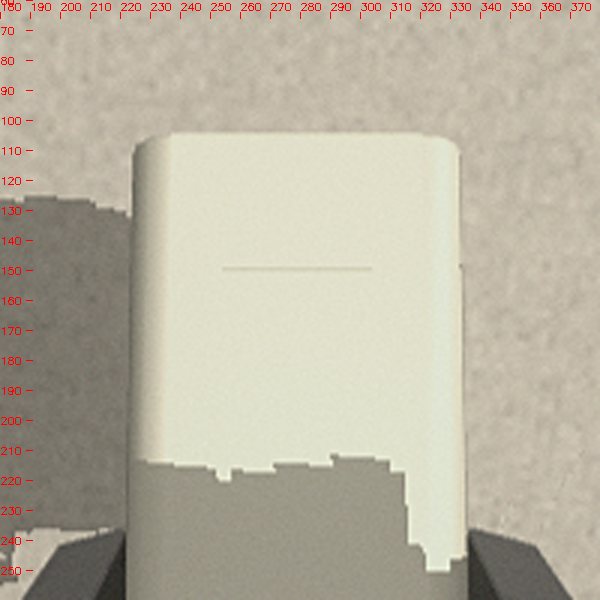

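Run:
```python
from h import *
def wp(X):
    c=np.linalg.inv(TC)@np.r_[X,1]; return 342.941*c[0]/c[2]+278.6,342.941*c[1]/c[2]+207.9
for t in (0,10,20,30):
    t=np.radians(t); a,h=.080,.030  # mouth top corner: along x, up
    x=a*np.cos(t)+h*np.sin(t); up=-a*np.sin(t)+h*np.cos(t)
    print(np.degrees(t),wp([x,-.022,-.0188-up]),wp([x,.022,-.0188-up]))
```

```text
0.0 (np.float64(231.65538254440438), np.float64(101.86416574190828)) (np.float64(329.71998166370093), np.float64(101.88918965613541))
10.0 (np.float64(235.323193565583), np.float64(94.96926311183114)) (np.float64(325.77600637677494), np.float64(94.99115714274755))
20.0 (np.float64(238.701849845894), np.float64(94.25315287066245)) (np.float64(322.1377090238262), np.float64(94.2732345706102))
29.999999999999996 (np.float64(241.716707136615), np.float64(98.42829814157635)) (np.float64(318.8866797157958), np.float64(98.4474850402962))
```

Run:
```python
from h import *
u=np.array([np.cos(np.radians(95)),np.sin(np.radians(95)),0]); z=np.array([0,0,1.]); w=np.array([u[1],-u[0],0])
p=np.array([.5025,.139,.1263])
for t in (0,15,30):
    c,s=np.cos(np.radians(t)),np.sin(np.radians(t)); ax=c*u-s*z; n=s*u+c*z
    print(t,[np.round(proj('side',p+a*ax+h*n),0) for a,h in ((.08,.03),(-.012,.03),(-.012,-.03))])
```

```text
0 [array([256., 129.]), array([256., 150.]), array([258., 174.])]
15 [array([257., 137.]), array([256., 147.]), array([258., 174.])]
30 [array([257., 145.]), array([256., 145.]), array([257., 173.])]
```

Comparing with the projection, the cup hangs about 18–20° mouth-down and has stuck there, so friction is close to balance. Short vertical jerks should make it slip further.

```bash
python3 -m inch '[[0,0,-0.05,0,0.5],[0,0,0,0,0.5],[0,0,-0.05,0,0.5],[0,0,0,0,0.5],[0,0,-0.05,0,0.5],[0,0,-0.05,0,0.5]]'
python3 - <<'E'
from cell import manip, vision
from h import *
a=[]
for n,b in (("side",(200,40,120,140)),("wrist",(180,60,150,140))):
    im=vision.get_image(n)["img"][:,:,::-1]; crop(im,*b,4,n+"5"); a.append(cv2.imread(f"pics/{n}5.png"))
a[0]=a[0][:,:480]; cv2.imwrite("pics/a5.png",cv2.resize(np.hstack(a),None,fx=.72,fy=.72))
E
```

```text
clock: 7.32
tool_pos: [0.5041, 0.1399, 0.1463]
tcp_rot: [179.8, -0.1, 95.0]
wrist_force: [0.2, 0.4, -0.9]
gripper_width: 0.0596
```

View pics/a5.png

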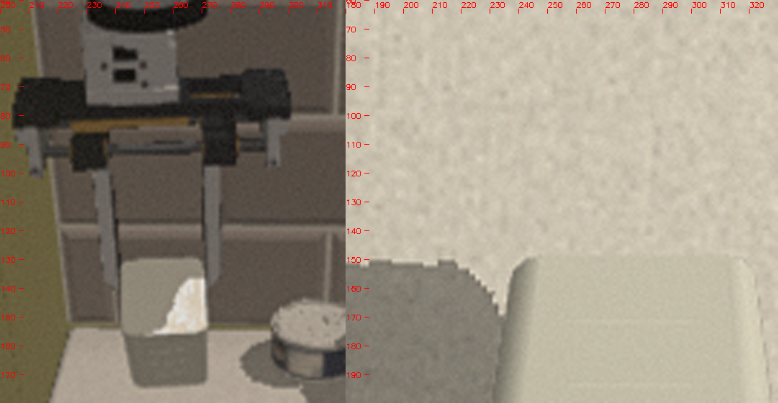

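The jerks work: the base face is now at rows 130–155 with the underside at 155–173, so the cup is well past halfway. Again.

```bash
python3 -m inch '[[0,0,0.05,0,0.5],[0,0,0,0,0.5],[0,0,0.05,0,0.5],[0,0,0,0,0.5],[0,0,0.05,0,0.5],[0,0,0,0,0.5],[0,0,0,0,0.5],[0,0,0,0,0.5]]'
python3 - <<'E'
from cell import manip, vision
from h import *
a=[]
for n,b in (("side",(200,40,120,140)),("wrist",(180,100,200,140))):
    im=vision.get_image(n)["img"][:,:,::-1]; crop(im,*b,4,n+"6"); a.append(cv2.imread(f"pics/{n}6.png"))
cv2.imwrite("pics/a6.png",cv2.resize(np.hstack(a),None,fx=.62,fy=.62))
E
```

```text
clock: 8.43
tool_pos: [0.5021, 0.1387, 0.1446]
tcp_rot: [-180.0, 0.0, 95.0]
wrist_force: [1.2, 0.7, -1.7]
gripper_width: 0.0604
```

View pics/a6.png

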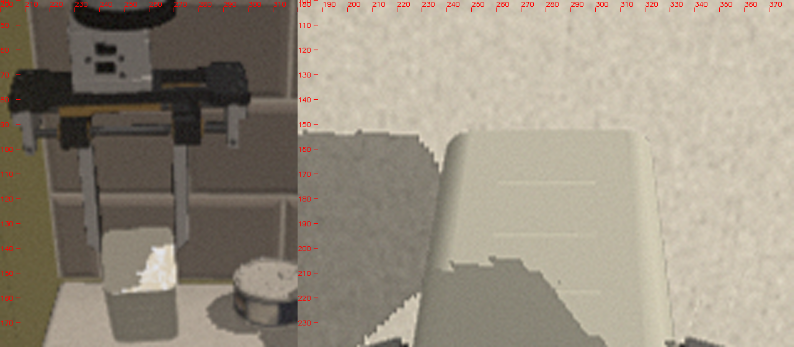

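Run:
```python
from h import *
def wp(X):
    c=np.linalg.inv(TC)@np.r_[X,1]; return np.round([342.941*c[0]/c[2]+278.6,342.941*c[1]/c[2]+207.9],0)
u=np.array([np.cos(np.radians(95)),np.sin(np.radians(95)),0]); z=np.array([0,0,1.])
p=np.array([.5025,.139,.1634])
for t in range(40,95,5):
    c,s=np.cos(np.radians(t)),np.sin(np.radians(t)); ax=c*u-s*z; n=s*u+c*z
    a,h=.08,.03
    print(t,wp([a*c+h*s,-.022,-.0188+a*s-h*c]),[np.round(proj('side',p+a*ax+h*n),0) for a,h in ((-.012,.03),(-.012,-.03),(.08,-.03))],'corner',a*c-h*s,-a*s-h*c)
print(onz('side',(310,157),.04),onz('top',(149,210),.04))
```

```text
40 [244. 106.] [array([255., 128.]), array([256., 157.]), array([258., 163.])] corner 0.04199992715892207 -0.07440434206849247
45 [246. 111.] [array([255., 128.]), array([256., 156.]), array([258., 166.])] corner 0.03535533905932739 -0.07778174593052023
50 [247. 117.] [array([255., 128.]), array([256., 156.]), array([258., 169.])] corner 0.028441675481353814 -0.08056718374011443
55 [248. 123.] [array([255., 128.]), array([256., 155.]), array([258., 171.])] corner 0.021311553579413937 -0.08273945663365073
60 [248. 130.] [array([256., 128.]), array([256., 154.]), array([258., 174.])] corner 0.014019237886466852 -0.08428203230275509
65 [249. 137.] [array([256., 129.]), array([256., 152.]), array([258., 176.])] corner 0.00662022732815646 -0.08518317081515299
70 [250. 144.] [array([256., 129.]), array([256., 151.]), array([258., 178.])] corner -0.0008291671575237428 -0.08543601396264273
75 [251. 152.] [array([256., 130.]), array([256., 150.]), array([258., 180.])] corner -0.00827225118047039 -0.08503863745620109
80 [251. 159.] [array([256., 130.]), array([256., 149.]), array([258., 181.])] corner -0.015652378377011805 -0.08399406557098456
85 [252. 167.] [array([256., 131.]), array([256., 147.]), array([258., 182.])] corner -0.022913381522939716 -0.08231024812976939
90 [252. 175.] [array([256., 132.]), array([256., 146.]), array([258., 183.])] corner -0.029999999999999995 -0.08
[0.62132871 0.29163427 0.04      ] [0.61865996 0.31388929 0.04      ]
```

```bash
python3 -m inch '[[0,0,0.04,0,0.5],[0,0,0.08,0,0.5],[0,0,0.095,0,0.5],[0.01,0,0.1,0,0.5],[0.02,0,0.103,0,0.5],[0.03,0,0.106,0,0.5],[0.03,0,0.109,0,0.5],[0.03,0,0.112,0,0.5],[0.03,0,0.112,0,0.5]]'
python3 - <<'E'
from cell import manip, vision
from h import *
a=[]
for n,b in (("side",(200,80,120,140)),("wrist",(180,100,200,140))):
    im=vision.get_image(n)["img"][:,:,::-1]; crop(im,*b,4,n+"7"); a.append(cv2.imread(f"pics/{n}7.png"))
cv2.imwrite("pics/a7.png",cv2.resize(np.hstack(a),None,fx=.62,fy=.62))
E
```

```text
clock: 9.65
tool_pos: [0.5019, 0.1614, 0.0617]
tcp_rot: [179.9, -0.0, 95.0]
wrist_force: [1.6, 0.6, 3.5]
gripper_width: 0.0601
```

View pics/a7.png

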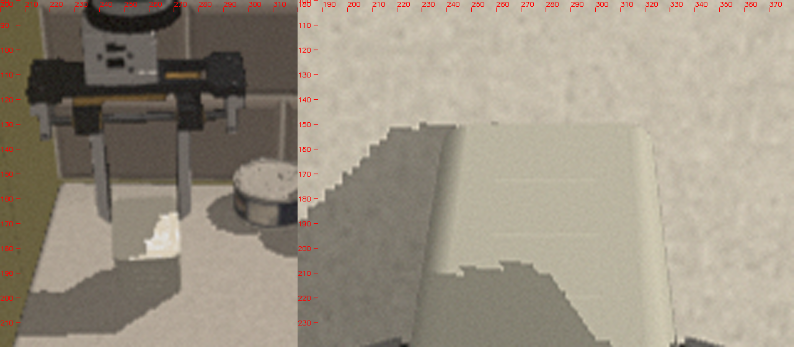

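Run:
```python
from h import *
from cell import vision
a=cv2.imread("pics/side7.png"); cv2.imwrite("pics/s7b.png",a)
im=vision.get_image("top")["img"][:,:,::-1]; crop(im,150,190,130,100,6,"t7")
```

```text
(no output)
```

View pics/s7b.png

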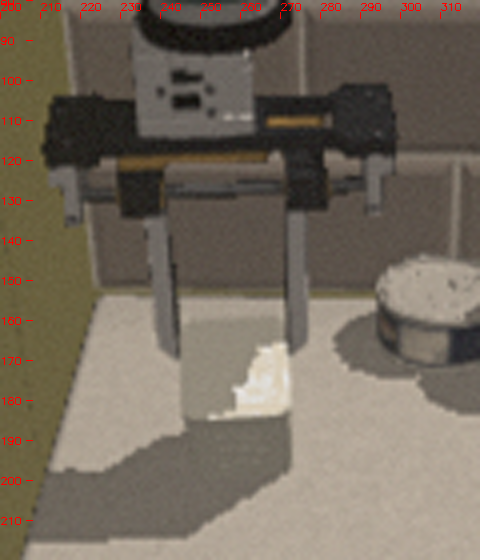

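View pics/t7.png

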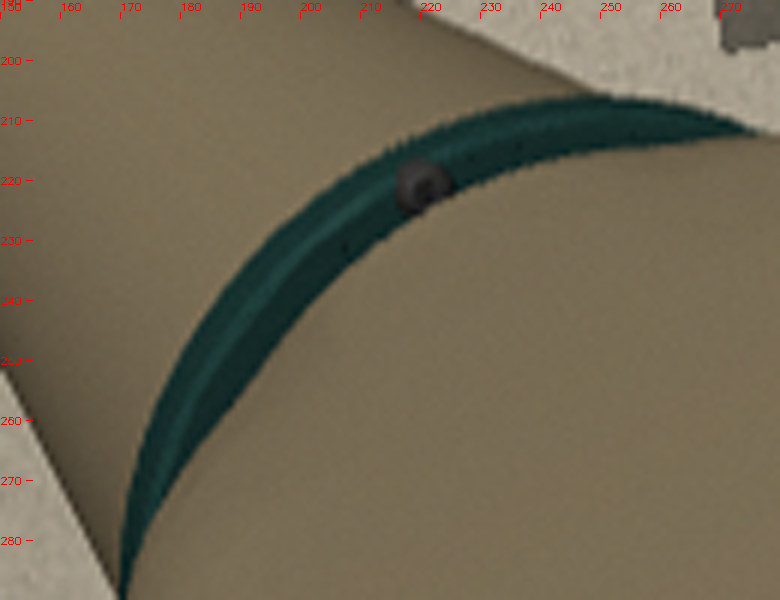

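Run:
```python
from h import *
from cell import vision
im=vision.get_image("side")["img"][:,:,::-1]; 
c=im.astype(float); c=np.clip((c-70)*4,0,255).astype('uint8'); crop(c,205,140,90,85,7,"s7c")
from cell import manip
s=manip.get_state(); print(s['tool_pos'],s['wrist_force'],s['wrist_torque'])
```

```text
[0.50126893 0.16141226 0.06149225] [1.62367102 0.32002077 4.92363698] [-0.04643706 -0.5534193  -0.0056291 ]
```

View pics/s7c.png

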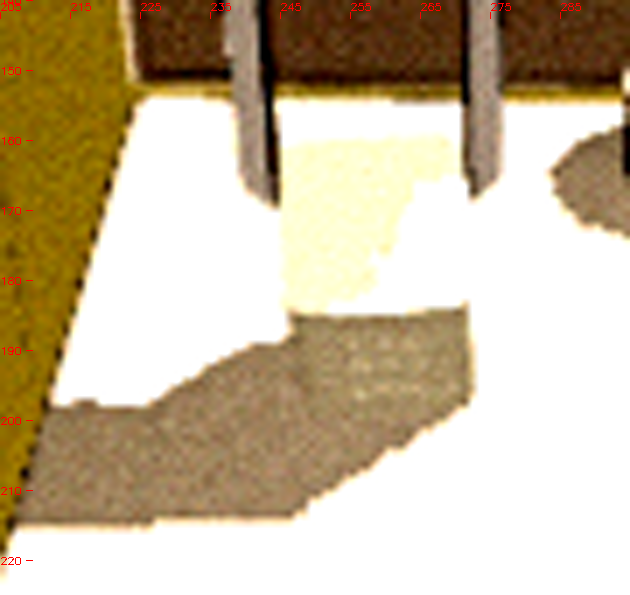

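Run:
```python
from h import *
u=np.array([np.cos(np.radians(95)),np.sin(np.radians(95)),0]); z=np.array([0,0,1.])
p=np.array([.5015,.1614,.0803])
for t in range(40,95,5):
    c,s=np.cos(np.radians(t)),np.sin(np.radians(t)); ax=c*u-s*z; n=s*u+c*z
    b=(.0803-.03*c)/s-.092  # contact at table
    print(t,'base offset',round(b,3),[np.round(proj('side',p+a*ax+h*n),1)[1] for a,h in ((b,.03),(b,-.03),(b+.092,-.03))])
```

```text
40 base offset -0.003 [np.float64(157.8), np.float64(184.3), np.float64(187.5)]
45 base offset -0.008 [np.float64(157.4), np.float64(183.6), np.float64(190.1)]
50 base offset -0.012 [np.float64(156.8), np.float64(182.5), np.float64(192.4)]
55 base offset -0.015 [np.float64(156.3), np.float64(181.3), np.float64(194.5)]
60 base offset -0.017 [np.float64(156.0), np.float64(180.0), np.float64(196.5)]
65 base offset -0.017 [np.float64(155.8), np.float64(178.7), np.float64(198.3)]
70 base offset -0.017 [np.float64(156.0), np.float64(177.4), np.float64(200.1)]
75 base offset -0.017 [np.float64(156.4), np.float64(176.3), np.float64(201.8)]
80 base offset -0.016 [np.float64(157.2), np.float64(175.3), np.float64(203.6)]
85 base offset -0.014 [np.float64(158.3), np.float64(174.6), np.float64(205.3)]
90 base offset -0.012 [np.float64(159.8), np.float64(174.2), np.float64(207.1)]
```

The contrast crop shows the underside at rows 184–198 and the base at 160–184, so the tilt is about 57°. I'll lift and use horizontal jerks toward +y with a soft stop, so the hanging mass lags toward vertical.

```bash
python3 -m inch '[[-0.02,0,-0.04,0,0.5],[-0.05,0,-0.08,0,0.5],[-0.08,0,-0.09,0,0.5],[-0.09,0,-0.09,0,0.5],[-0.01,0,-0.13,0,0.5],[0.03,0,-0.15,0,0.5],[0.05,0,-0.155,0,0.5],[0.055,0,-0.155,0,0.5],[0.055,0,-0.155,0,0.5]]'
cat > look.py <<'E'
import sys
from cell import manip, vision
from h import *
k=sys.argv[1]; a=[]
for n,b in (("side",(200,int(sys.argv[2]),110,140)),("wrist",(180,100,200,140))):
    im=vision.get_image(n)["img"][:,:,::-1]
    if n=="side": im=np.clip((im.astype(float)-30)*2,0,255).astype('uint8')
    crop(im,*b,4,n+k); a.append(cv2.imread(f"pics/{n}{k}.png"))
cv2.imwrite(f"pics/a{k}.png",cv2.resize(np.hstack(a),None,fx=.64,fy=.64))
E
python3 look.py 8 40
```

```text
clock: 10.98
tool_pos: [0.4964, 0.2007, 0.1761]
tcp_rot: [-179.9, 0.1, 94.9]
wrist_force: [0.6, 0.5, -1.1]
gripper_width: 0.0598
```

View pics/a8.png

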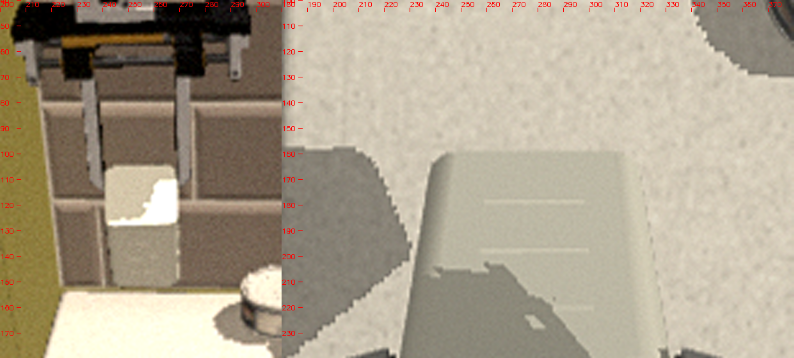

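```bash
cat > sm.py <<'E'
import sys
from h import *
p=np.array([float(v) for v in sys.argv[1:4]]); b=-.014
u=np.array([np.cos(np.radians(95)),np.sin(np.radians(95)),0]); z=np.array([0,0,1.])
for t in range(50,105,5):
    c,s=np.cos(np.radians(t)),np.sin(np.radians(t)); ax=c*u-s*z; n=s*u+c*z
    print(t,[np.round(proj('side',p+a*ax+h*n),1)[1] for a,h in ((b,.03),(b,-.03),(b+.092,-.03))])
E
python3 sm.py .4964 .2007 .195
```

```text
50 [np.float64(100.9), np.float64(127.2), np.float64(142.8)]
55 [np.float64(101.0), np.float64(126.1), np.float64(145.1)]
60 [np.float64(101.2), np.float64(124.9), np.float64(147.1)]
65 [np.float64(101.5), np.float64(123.7), np.float64(149.0)]
70 [np.float64(102.0), np.float64(122.4), np.float64(150.7)]
75 [np.float64(102.5), np.float64(121.1), np.float64(152.2)]
80 [np.float64(103.2), np.float64(119.7), np.float64(153.4)]
85 [np.float64(103.9), np.float64(118.3), np.float64(154.3)]
90 [np.float64(104.8), np.float64(116.9), np.float64(155.0)]
95 [np.float64(105.7), np.float64(115.5), np.float64(155.5)]
100 [np.float64(106.7), np.float64(114.1), np.float64(155.6)]
```

```bash
python3 -m inch '[[-0.02,0,0.01,0,0.5],[-0.06,0,0.03,0,0.5],[-0.11,0,0.06,0,0.5],[-0.15,0,0.07,0,0.5],[-0.16,0,0.07,0,0.5],[-0.09,0,0.03,0,0.5],[-0.01,0,-0.01,0,0.5],[0.03,0,-0.03,0,0.5],[0.05,0,-0.03,0,0.5],[0.05,0,-0.03,0,0.5]]'
python3 -m inch '[[-0.02,0,0.01,0,0.5],[-0.06,0,0.03,0,0.5],[-0.11,0,0.06,0,0.5],[-0.15,0,0.07,0,0.5],[-0.16,0,0.07,0,0.5],[-0.08,0,0.01,0,0.5],[0,0,-0.04,0,0.5],[0.03,0,-0.04,0,0.5],[0.04,0,-0.04,0,0.5],[0.04,0,-0.04,0,0.5]]'
python3 look.py 9 10
```

```text
clock: 12.32
tool_pos: [0.4931, 0.2399, 0.1992]
tcp_rot: [-179.9, 0.0, 95.1]
wrist_force: [-0.1, -0.4, -2.1]
gripper_width: 0.0596
clock: 13.58
tool_pos: [0.4908, 0.269, 0.2293]
tcp_rot: [-179.9, 0.1, 95.0]
wrist_force: [-0.8, -0.6, -1.8]
gripper_width: 0.0596
```

View pics/a9.png

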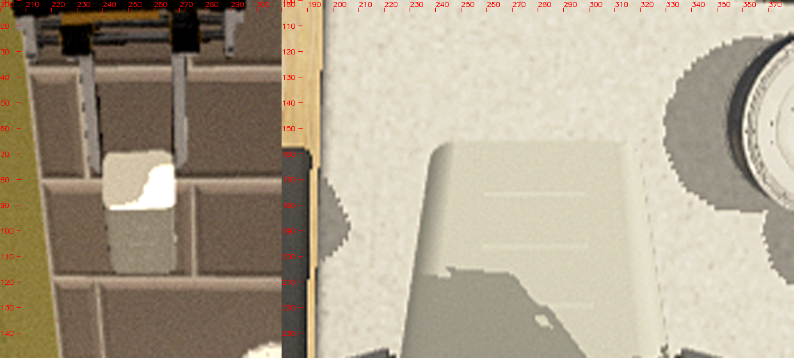

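Side view: base at rows 69–91, underside 91–116, still about 62°. Jerking gives little more, so I'll use the pocket's +y wall as a stop: hook the low rim corner inside it and push +y. Moving there now, with a gentle start and a hard stop.

```bash
python3 -m inch '[[-0.012,-0.001,0.005,0,0.5],[-0.045,-0.004,0.01,0,0.5],[-0.1,-0.01,0.02,0,0.5],[-0.17,-0.016,0.03,0,0.5],[-0.25,-0.023,0.04,0,0.5],[-0.33,-0.031,0.055,0,0.5],[-0.41,-0.038,0.07,0,0.5],[-0.48,-0.044,0.079,-0.02,0.5],[-0.521,-0.047,0.079,-0.02,0.5],[-0.521,-0.047,0.079,-0.02,0.5]]'
python3 - <<'E'
from h import *
from cell import vision
im=vision.get_image("side")["img"][:,:,::-1]
c=np.clip((im.astype(float)-30)*2,0,255).astype('uint8'); crop(c,190,170,100,140,4,"s10")
im=vision.get_image("top")["img"][:,:,::-1]
c=np.clip((im.astype(float)-10)*2,0,255).astype('uint8'); crop(c,300,170,130,110,5,"t10")
E
```

```text
clock: 14.92
tool_pos: [0.4885, -0.127, 0.17]
tcp_rot: [-179.9, 0.1, 95.2]
wrist_force: [-1.0, 1.7, -0.7]
gripper_width: 0.0604
```

View pics/s10.png

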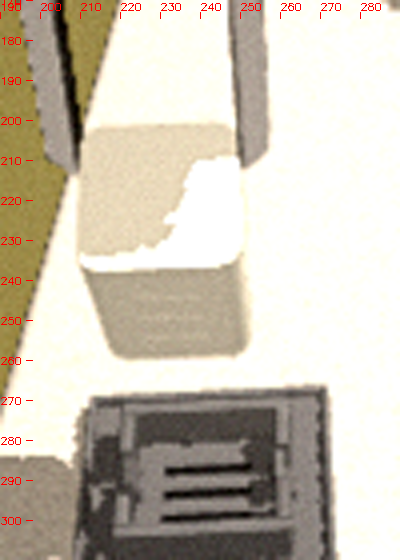

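View pics/t10.png

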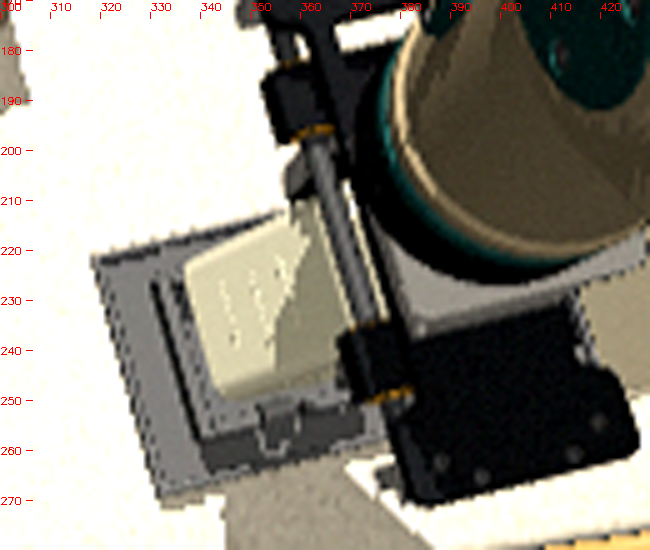

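```bash
python3 sm.py .4885 -.127 .1888; python3 -c "
from h import *
print(proj('side',[.4885,-.127,.1888]))"
```

```text
50 [np.float64(193.7), np.float64(232.6), np.float64(240.1)]
55 [np.float64(193.4), np.float64(231.4), np.float64(243.8)]
60 [np.float64(193.3), np.float64(230.2), np.float64(247.3)]
65 [np.float64(193.4), np.float64(228.8), np.float64(250.6)]
70 [np.float64(193.6), np.float64(227.2), np.float64(253.8)]
75 [np.float64(193.9), np.float64(225.6), np.float64(256.7)]
80 [np.float64(194.4), np.float64(223.9), np.float64(259.3)]
85 [np.float64(195.1), np.float64(222.1), np.float64(261.7)]
90 [np.float64(195.9), np.float64(220.2), np.float64(263.8)]
95 [np.float64(196.8), np.float64(218.3), np.float64(265.6)]
100 [np.float64(197.9), np.float64(216.4), np.float64(267.0)]
[230.91222113 214.67416521]
```

Run:
```python
from h import *
u=np.array([np.cos(np.radians(95)),np.sin(np.radians(95)),0]); z=np.array([0,0,1.]); p=np.array([.4885,-.127,.1888])
def f(q):
    t,b,h0=q; c,s=np.cos(t),np.sin(t); ax=c*u-s*z; n=s*u+c*z
    return [proj('side',p+a*ax+(h+h0)*n)[1]-o for a,h,o in ((b,.03,200.7),(b,-.03,235.5),(b+.092,-.03,258.7))]
r=least_squares(f,[1.1,-.01,0]);print(np.degrees(r.x[0]),r.x,r.fun)
print(proj('side',[.4885+.03,-.127,.17]),proj('side',[.4885-.03,-.127,.17]))
```

```text
67.46638777348751 [ 1.1775106  -0.00654931 -0.00874059] [0.00000000e+00 2.84217094e-14 5.68434189e-14]
[250.88042199 224.22901955] [213.18843118 223.52477784]
```

```bash
python3 -m inch '[[0.016,0,0.04,0,0.5],[0.016,0,0.07,0,0.5],[0.016,0,0.09,0,0.5],[0.016,0,0.105,0,0.5],[0.016,0,0.105,0,0.5]]'
python3 - <<'E'
from h import *
from cell import vision
im=vision.get_image("side")["img"][:,:,::-1]
c=np.clip((im.astype(float)-20)*2,0,255).astype('uint8'); crop(c,190,210,110,120,5,"s11")
E
```

```text
clock: 15.65
tool_pos: [0.4886, -0.1102, 0.0914]
tcp_rot: [-179.9, -0.0, 95.6]
wrist_force: [0.2, -0.3, -0.7]
gripper_width: 0.0599
```

View pics/s11.png

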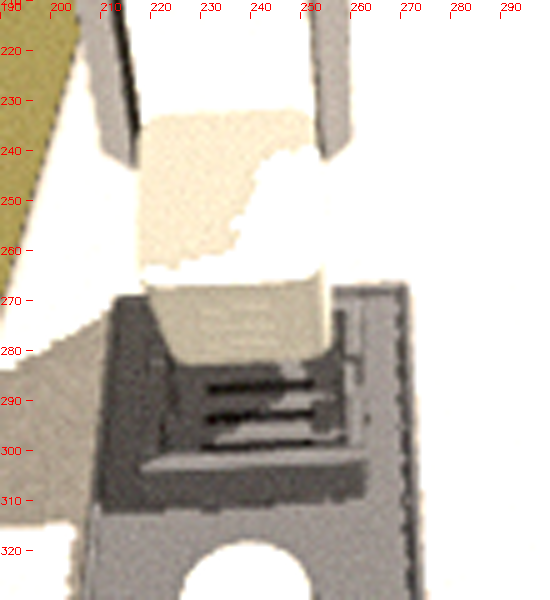

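The low rim edge is at row 283, columns 223–255, inside the pocket opening (222–258). Pushing +y against the wall now.

```bash
python3 -m inch '[[0.01,0,0,0,0.5],[0.02,0,0,0,0.5],[0.03,0,0,0,0.5],[0.04,0,0,0,0.5],[0.05,0,0,0,0.5],[0.06,0,0,0,0.5],[0.06,0,0,0,0.5]]'
python3 - <<'E'
from h import *
from cell import vision
im=vision.get_image("side")["img"][:,:,::-1]
c=np.clip((im.astype(float)-20)*2,0,255).astype('uint8'); crop(c,190,190,110,120,5,"s12")
E
```

```text
clock: 16.58
tool_pos: [0.4845, -0.0649, 0.0919]
tcp_rot: [-180.0, -0.0, 95.7]
wrist_force: [0.3, -0.4, -0.9]
gripper_width: 0.0599
```

View pics/s12.png

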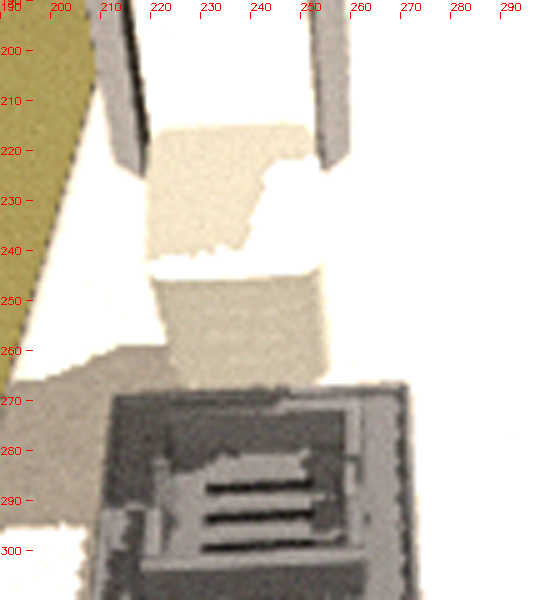

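```bash
cat > fitrows.py <<'E'
import sys
from h import *
v=[float(x) for x in sys.argv[1:]]; p=np.array(v[:3]); p[2]+=.0188; O=v[3:6]
u=np.array([np.cos(np.radians(95)),np.sin(np.radians(95)),0]); z=np.array([0,0,1.])
def pts(q):
    t,b,h0=q; c,s=np.cos(t),np.sin(t); ax=c*u-s*z; n=s*u+c*z
    return [p+a*ax+(h+h0)*n for a,h in ((b,.03),(b,-.03),(b+.092,-.03))]
r=least_squares(lambda q:[proj('side',X)[1]-o for X,o in zip(pts(q),O)],[1.1,-.01,0])
print(np.degrees(r.x[0]),r.x[1:],abs(r.fun).max(),'corner',pts(r.x)[2])
E
python3 fitrows.py .4886 -.1102 .0914 232 266.5 282.5
python3 fitrows.py .4845 -.0649 .0919 215 245.5 267.5
```

```text
64.76782537392073 [-0.02346744 -0.01760944] 0.0 corner [ 0.48980731 -0.12399965  0.02791098]
70.31097675184036 [-0.02056787 -0.01856839] 0.0 corner [ 0.48638799 -0.08647987  0.02708072]
```

Tilt went from about 65° to 70°, but the corner rode over the wall top (z about 27 mm). I'll go back and repeat 11 mm lower.

```bash
python3 -m inch '[[0,0,-0.03,0,0.5],[-0.03,0,-0.03,0,0.5],[-0.063,0,-0.03,0,0.5],[-0.063,0,0,0,0.5],[-0.063,0,0.015,0,0.5],[-0.063,0,0.015,0,0.5]]'
python3 -m inch '[[0.01,0,0,0,0.5],[0.02,0,0,0,0.5],[0.03,0,0,0,0.5],[0.04,0,0,0,0.5],[0.05,0,0,0,0.5],[0.058,0,0,0,0.5],[0.058,0,0,0,0.5]]'
python3 - <<'E'
from h import *
from cell import vision
im=vision.get_image("side")["img"][:,:,::-1]
c=np.clip((im.astype(float)-20)*2,0,255).astype('uint8'); crop(c,190,190,110,120,5,"s13")
E
```

```text
clock: 17.38
tool_pos: [0.4893, -0.1126, 0.0802]
tcp_rot: [-180.0, -0.0, 95.6]
wrist_force: [0.6, 0.2, -1.1]
gripper_width: 0.0601
clock: 18.25
tool_pos: [0.4845, -0.0688, 0.0806]
tcp_rot: [-180.0, -0.0, 95.6]
wrist_force: [-0.4, 1.3, 3.9]
gripper_width: 0.0601
```

View pics/s13.png

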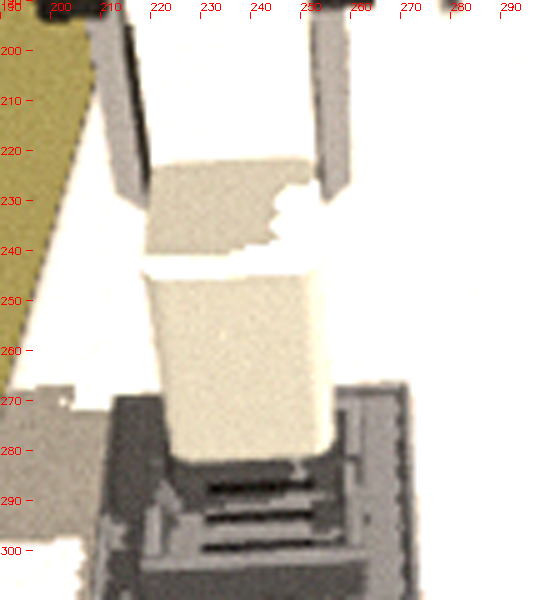

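The cup is nearly upright: base at rows 222–245, side face 245–283. Next: lift off, centre over the pocket and measure.

```bash
python3 -m inch '[[0,0,-0.02,0,0.5],[0,0,-0.045,0,0.5],[-0.03,0,-0.045,0,0.5],[-0.06,0,-0.045,0,0.5],[-0.08,0,-0.045,0,0.5],[-0.08,0,-0.045,0,0.5],[-0.08,0,-0.045,0,0.5]]'
python3 - <<'E'
from h import *
from cell import vision
im=vision.get_image("side")["img"][:,:,::-1]
c=np.clip((im.astype(float)-20)*2,0,255).astype('uint8'); crop(c,190,190,110,120,5,"s14")
im=vision.get_image("top")["img"][:,:,::-1]
c=np.clip((im.astype(float)-10)*2,0,255).astype('uint8'); crop(c,300,170,130,110,5,"t14")
im=vision.get_image("wrist")["img"][:,:,::-1]; cv2.imwrite("pics/w14.png",im)
E
```

```text
clock: 19.18
tool_pos: [0.4907, -0.1283, 0.1145]
tcp_rot: [180.0, -0.0, 95.6]
wrist_force: [-0.0, 0.5, -1.4]
gripper_width: 0.0597
```

View pics/s14.png

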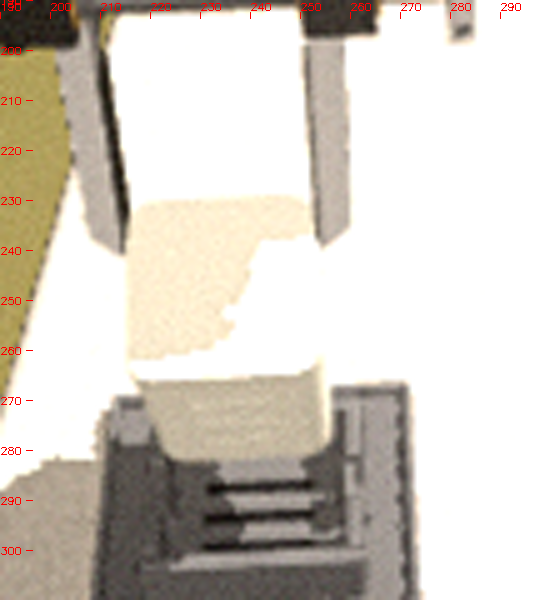

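View pics/t14.png

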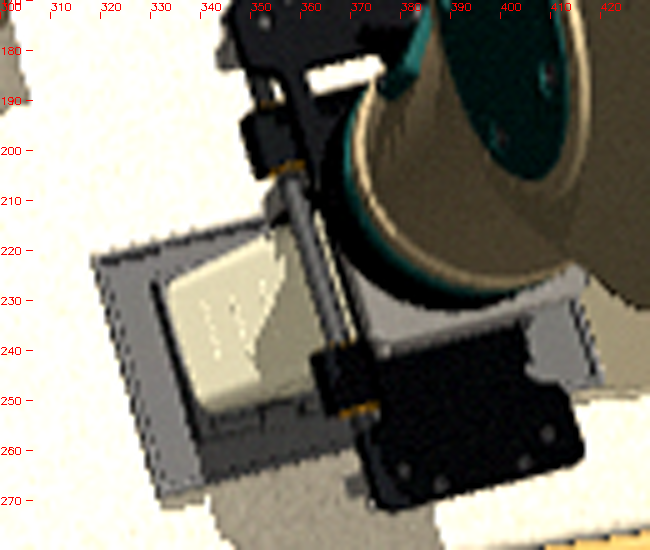

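View pics/w14.png

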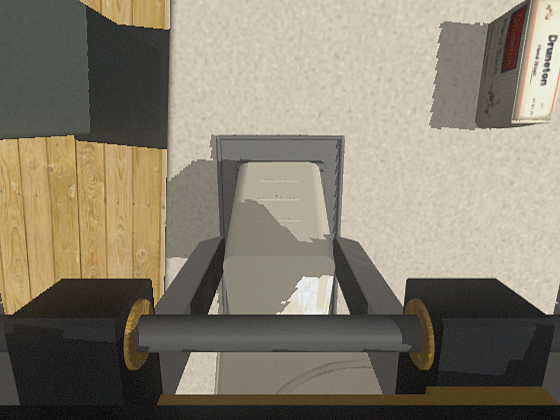

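It swung back to about 67° on the quick −y move. I'll repeat the wall push, then go +y, where inertia helps, past the tray to stand it on the worktop and regrip firmly.

```bash
python3 -m inch '[[0.012,0,0.015,0,0.5],[0.021,0,0.035,0,0.5],[0.021,0,0.046,0,0.5],[0.031,0,0.046,0,0.5],[0.041,0,0.046,0,0.5],[0.051,0,0.046,0,0.5],[0.061,0,0.046,0,0.5],[0.071,0,0.046,0,0.5],[0.079,0,0.046,0,0.5],[0.085,0,0.046,0,0.5]]'
python3 -m inch '[[0.005,0,-0.007,0,0.5],[0.012,0,-0.015,0,0.5],[0.02,0,-0.025,0,0.5],[0.03,0,-0.035,0,0.5],[0.05,0,-0.035,0,0.5],[0.08,0,-0.035,0,0.5],[0.12,0,-0.035,0,0.5],[0.135,0,-0.035,0,0.5],[0.14,0,-0.035,0,0.5],[0.14,0,-0.035,0,0.5]]'
python3 - <<'E'
from h import *
from cell import vision
im=vision.get_image("side")["img"][:,:,::-1]
c=np.clip((im.astype(float)-20)*2,0,255).astype('uint8'); crop(c,190,150,110,120,5,"s15")
E
```

```text
clock: 20.58
tool_pos: [0.4846, -0.0653, 0.0799]
tcp_rot: [180.0, -0.0, 95.6]
wrist_force: [0.5, -0.5, 0.1]
gripper_width: 0.0601
clock: 21.82
tool_pos: [0.4743, 0.0381, 0.1061]
tcp_rot: [-180.0, 0.0, 95.6]
wrist_force: [0.0, -1.6, -0.2]
gripper_width: 0.0598
```

View pics/s15.png

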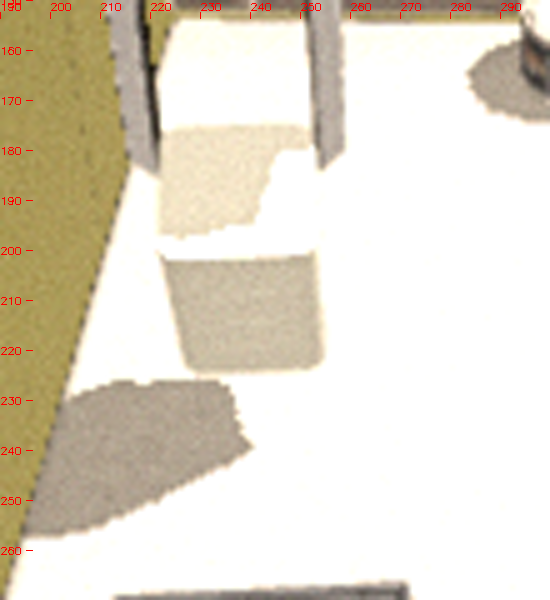

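```bash
python3 sm.py .4743 .0381 .1249;python3 fitrows.py .4743 .0381 .1061 175 200.5 224
```

```text
50 [np.float64(169.7), np.float64(199.8), np.float64(209.3)]
55 [np.float64(169.6), np.float64(198.8), np.float64(212.1)]
60 [np.float64(169.6), np.float64(197.7), np.float64(214.7)]
65 [np.float64(169.7), np.float64(196.5), np.float64(217.2)]
70 [np.float64(170.0), np.float64(195.3), np.float64(219.5)]
75 [np.float64(170.3), np.float64(193.9), np.float64(221.6)]
80 [np.float64(170.8), np.float64(192.6), np.float64(223.4)]
85 [np.float64(171.4), np.float64(191.1), np.float64(225.0)]
90 [np.float64(172.1), np.float64(189.6), np.float64(226.4)]
95 [np.float64(172.9), np.float64(188.1), np.float64(227.5)]
100 [np.float64(173.8), np.float64(186.6), np.float64(228.3)]
69.80163812921185 [-0.00661094 -0.00694194] 0.0 corner [0.47475214 0.03293202 0.03200713]
```

About 70° now, and the low corner is roughly 5 mm behind the pivot, which is over-centre. I'll press onto the worktop while dragging +y.

```bash
python3 -m inch '[[0,0,0.02,0,0.5],[0.005,0,0.038,0,0.5],[0.015,0,0.043,0,0.5],[0.025,0,0.046,0,0.5],[0.035,0,0.049,0,0.5],[0.045,0,0.052,0,0.5],[0.055,0,0.055,0,0.5],[0.06,0,0.056,0,0.5],[0.06,0,0.056,0,0.5]]'
python3 - <<'E'
from h import *
from cell import vision
im=vision.get_image("side")["img"][:,:,::-1]
c=np.clip((im.astype(float)-20)*2,0,255).astype('uint8'); crop(c,190,150,110,120,5,"s16")
E
```

```text
clock: 23.0
tool_pos: [0.4699, 0.0838, 0.0641]
tcp_rot: [-180.0, 0.0, 95.6]
wrist_force: [1.0, 0.3, -1.0]
gripper_width: 0.0599
```

View pics/s16.png

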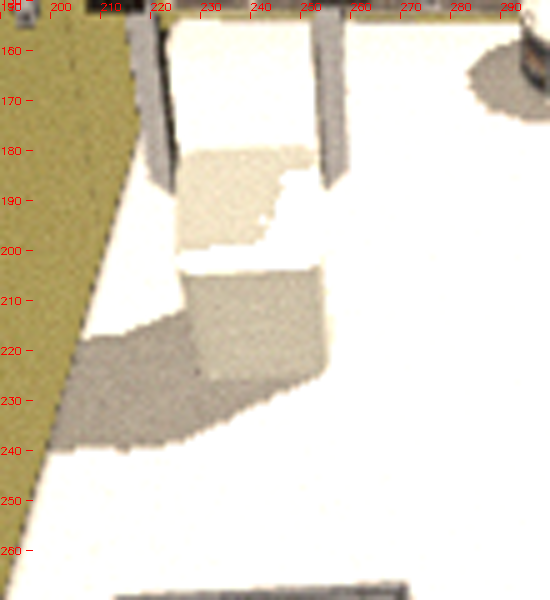

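```bash
python3 fitrows.py .4699 .0838 .0641 179.5 204 225.5
python3 - <<'E'
from h import *
for z in (0,.005,.01): print(z,onz('side',(254,226),z),onz('side',(229,226),z))
E
```

```text
69.00353491700186 [-0.02089254 -0.01706912] 0.0 corner [ 4.71509358e-01  6.54049525e-02 -3.51456806e-04]
0 [0.49619038 0.06401883 0.        ] [0.44073046 0.06242558 0.        ]
0.005 [0.49700314 0.05827995 0.005     ] [0.44201761 0.05670033 0.005     ]
0.01 [0.4978159  0.05254108 0.01      ] [0.44330477 0.05097509 0.01      ]
```

The low corner rests on the worktop at y≈65 mm, and the centre of mass is about 9 mm on the upright side of it. On release it should settle rim-down between the fingers.

```bash
python3 -m inch '[[0,0,0,0,0.66],[0,0,0,0,0.66],[0,0,0,0,0.67],[0,0,0,0,0.69]]'
python3 - <<'E'
from h import *
from cell import vision
im=vision.get_image("side")["img"][:,:,::-1]
c=np.clip((im.astype(float)-20)*2,0,255).astype('uint8'); crop(c,190,150,110,120,5,"s17")
im=vision.get_image("wrist")["img"][:,:,::-1]; cv2.imwrite("pics/w17.png",im)
E
```

```text
clock: 23.55
tool_pos: [0.47, 0.0834, 0.0642]
tcp_rot: [180.0, -0.0, 95.6]
wrist_force: [-0.6, -1.3, 0.3]
gripper_width: 0.0647
```

View pics/s17.png

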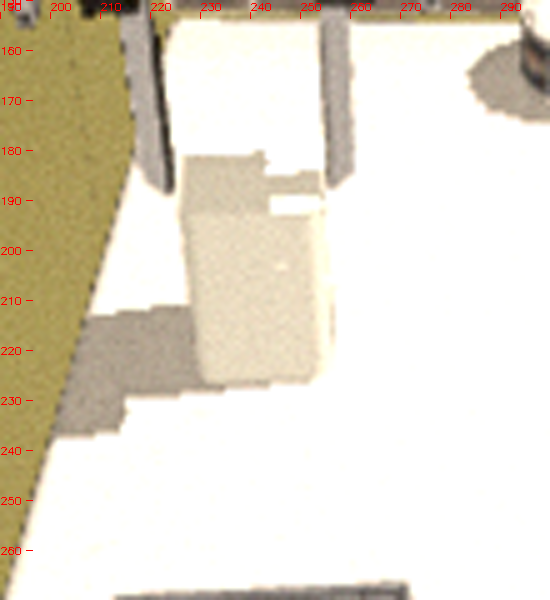

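View pics/w17.png

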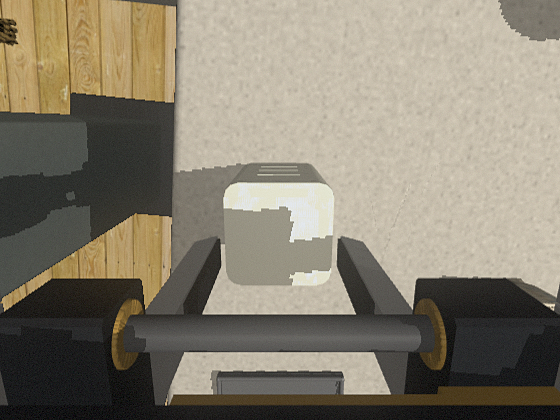

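The cup stands upright, rim down. In the wrist view its base face spans columns 223–334 and rows 183–286.

Run:
```python
from h import *
pos=np.array([.47,.0834,.0642]); rpy=[180,0,95.6]
for p in [(279,183),(279,286),(223,235),(334,235)]: print(wz(pos,rpy,p,.092))
for p in [(228,183),(222,227)]: print(onz('side',(188+0,0) if 0 else p,.0))
print(onz('side',(202+27,226),0),onz('side',(250.5,226),0))
```

```text
[0.46543318 0.12260596 0.092     ]
[0.4713657  0.06245713 0.092     ]
[0.43723738 0.09032867 0.092     ]
[0.49882897 0.09640104 0.092     ]
[0.41453093 0.22795202 0.        ]
[0.42568526 0.05862413 0.        ]
[0.44073046 0.06242558 0.        ] [0.48843988 0.06379617 0.        ]
```

```bash
python3 -m inch '[[0.012,0,0,0,0.85],[0.012,0,0.015,0,0.85],[0.012,0,0.037,0,0.85],[0.012,0,0.037,0,0.85],[0.012,0,0.037,0,0.6],[0.012,0,0.037,0,0.5],[0.012,0,0.037,0,0.4],[0.012,0,0.037,0,0.4]]' 40
python3 - <<'E'
from h import *
from cell import vision
im=vision.get_image("wrist")["img"][:,:,::-1]; cv2.imwrite("pics/w18.png",im)
E
```

```text
clock: 24.65
tool_pos: [0.4693, 0.0925, 0.0367]
tcp_rot: [180.0, -0.0, 95.6]
wrist_force: [-0.9, -0.1, 2.4]
gripper_width: 0.0598
```

View pics/w18.png

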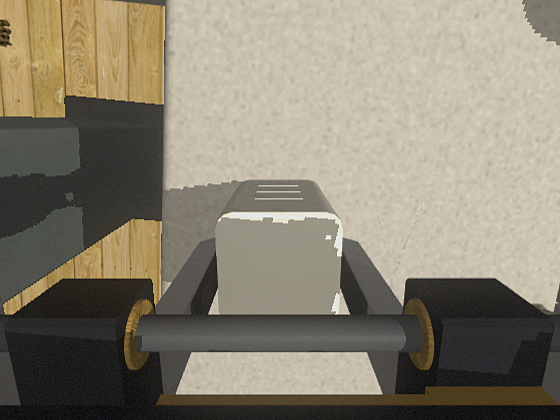

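Run:
```python
from h import *
pos=np.array([.4693,.0925,.0367]); rpy=[180,0,95.6]
print(wz(pos,rpy,(279,212),.092))
# wrist view of tray from w14 for pocket check: pose .4907,-.1283,.1145
pos=np.array([.4907,-.1283,.1145]); rpy=[180,0,95.6]
for p in [(217,136),(345,136)]: print('tray',wz(pos,rpy,p,.006))
pos=np.array([.50173,.07566,.20553]); rpy=[-179.961,.093,81.533]
for p in [(240,299),(327,283)]: print('tray',wz(pos,rpy,p,.006))
```

```text
[0.46559149 0.12288801 0.092     ]
tray [ 0.42821258 -0.07525976  0.006     ]
tray [ 0.54395097 -0.06387486  0.006     ]
tray [ 0.42733281 -0.0704573   0.006     ]
tray [ 0.54338495 -0.06433765  0.006     ]
```

```bash
python3 -m inch '[[0,0,-0.035,0,0.4],[-0.02,0,-0.071,0,0.4],[-0.07,0,-0.071,0,0.4],[-0.13,0,-0.071,0,0.4],[-0.19,0,-0.071,0,0.4],[-0.25,0,-0.071,0,0.4],[-0.29,0,-0.071,0,0.4],[-0.3,0,-0.071,0,0.4],[-0.3,0,-0.071,0,0.4],[-0.3,0,-0.071,0,0.4]]'
python3 - <<'E'
from h import *
from cell import vision, manip
s=manip.get_state(); print(s['tool_pos'],s['tcp_rot'])
im=vision.get_image("wrist")["img"][:,:,::-1]; cv2.imwrite("pics/w19.png",im)
crop(np.clip(im.astype(float)*1.5,0,255).astype('uint8'),200,120,160,140,5,"w19c")
im=vision.get_image("side")["img"][:,:,::-1]
c=np.clip((im.astype(float)-20)*2,0,255).astype('uint8'); crop(c,190,200,110,120,5,"s19")
E
```

```text
clock: 25.95
tool_pos: [0.4909, -0.1296, 0.0897]
tcp_rot: [-180.0, -0.1, 95.7]
wrist_force: [0.0, 0.5, -0.7]
gripper_width: 0.0597
[ 0.49094187 -0.12960527  0.0896662 ] [-1.79999526e+02 -5.10294196e-02  9.57393754e+01]
```

View pics/w19c.png

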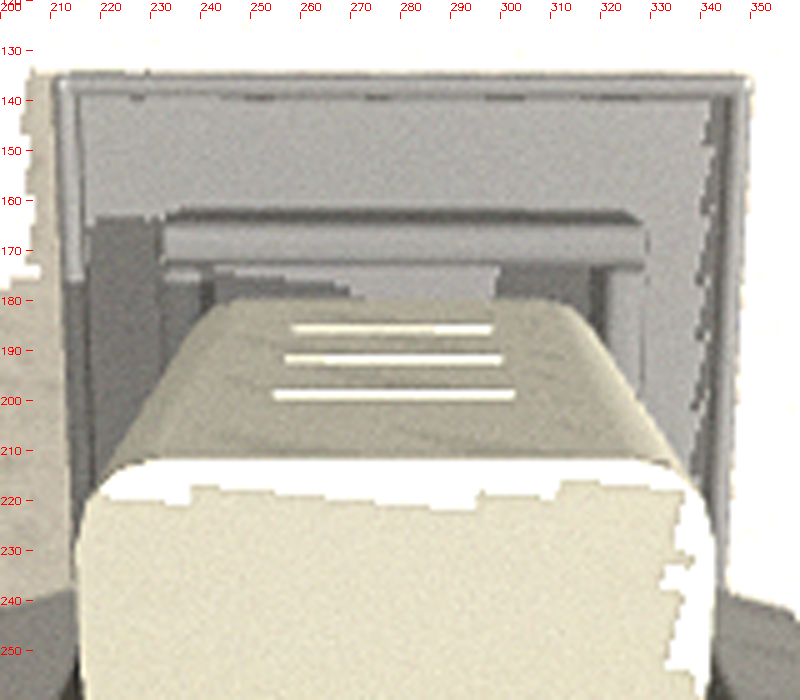

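View pics/s19.png

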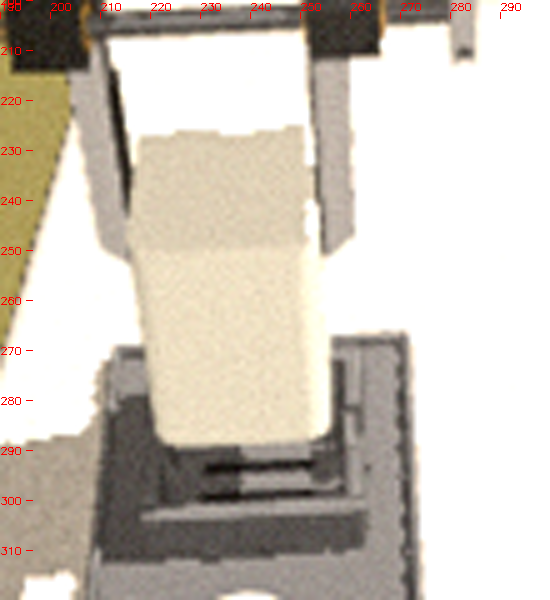

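The wrist crop shows the pocket's +y wall top clearly, at columns 232–328 and rows 164–173. The cup's bottom is centred near column 279.

Run:
```python
from h import *
pos=np.array([.49094,-.1296,.08967]); rpy=[180,0,95.68]
A=wz(pos,rpy,(231.8,164),.028);B=wz(pos,rpy,(328,164),.028);C=wz(pos,rpy,(280,173),.028)
print(A,B,np.linalg.norm(B-A),C,'yaw',np.degrees(np.arctan2(*(B-A)[[1,0]])))
d=np.array([np.cos(np.radians(95.65)),np.sin(np.radians(95.65)),0]);w=np.array([d[1],-d[0],0])
for nm,P in (('mid',(A+B)/2),('inner',C)): print(nm,'rel tool x',(P-pos)@d,'rel tool y',(P-pos)@w)
for p in [(212,135),(350,135)]: 
    P=wz(pos,rpy,p,.008); print('tray edge',(P-pos)@d,(P-pos)@w)
# cup: top face at z .145 ; rim z .053
for p,z in [((279,212),.1450),((240,180),.053),((314,180),.053),((215,240),.145),((343,240),.145)]:
    P=wz(pos,rpy,p,z); print('cup',(P-pos)@d,(P-pos)@w)
```

```text
[ 0.44928181 -0.09452106  0.028     ] [ 0.52491971 -0.08696956  0.028     ] 0.07601392887004645 [ 0.4879     -0.09785001  0.028     ] yaw 5.70137625325378
mid rel tool x 0.039043902771713455 rel tool y 4.709429248384077e-06
inner rel tool x 0.03189504017046831 rel tool y 0.0001005994868448796
tray edge 0.06070787713808033 -0.05642792999274853
tray edge 0.06080369270765974 0.058300462817620524
cup 0.03061237349753755 -0.0007415023299239772
cup 0.030385251912935864 -0.029002631784722135
cup 0.030435278231419897 0.024689383922028265
cup 0.016830667753352922 -0.031125230574171745
cup 0.016895748139137606 0.02966350587479644
```

The cup is within 1 mm of the pocket centre and yaw agrees (5.70°). Descending to the lugs.

```bash
python3 -m inch '[[-0.0006,0.0007,0.02,0,0.4],[-0.0006,0.0007,0.035,0,0.4],[-0.0006,0.0007,0.042,0,0.4],[-0.0006,0.0007,0.042,0,0.4]]' 60; python3 -m inch '[[0,0,0.004,0,0.4],[0,0,0.008,0,0.4],[0,0,0.012,0,0.4],[0,0,0.012,0,0.4]]'
```

```text
clock: 26.55
tool_pos: [0.4917, -0.1316, 0.0576]
tcp_rot: [-180.0, -0.0, 95.6]
wrist_force: [1.0, 0.8, -0.4]
gripper_width: 0.0596
clock: 27.05
tool_pos: [0.4925, -0.1321, 0.0502]
tcp_rot: [179.9, 0.1, 95.6]
wrist_force: [0.5, 0.5, 7.4]
gripper_width: 0.0595
```

Lugs are engaging (7 N). Pressing on to home at TCP z≈0.0427.

```bash
python3 -m inch '[[0,0,0.004,0,0.4],[0,0,0.008,0,0.4],[0,0,0.011,0,0.4],[0,0,0.011,0,0.4]]'; python3 -m inch '[[0,0,0.003,0,0.4],[0,0,0.006,0,0.4],[0,0,0.006,0,0.4]]'
```

```text
clock: 27.55
tool_pos: [0.4926, -0.1323, 0.0426]
tcp_rot: [179.9, 0.1, 95.6]
wrist_force: [-1.3, -0.1, 15.4]
gripper_width: 0.0596
clock: 27.92
tool_pos: [0.4925, -0.1325, 0.0425]
tcp_rot: [179.8, 0.2, 95.6]
wrist_force: [-11.9, 2.8, 59.9]
gripper_width: 0.0595
```

It has bottomed: the force rose to 60 N with no further travel, at TCP z 0.0425 as predicted. I'll relax, open and back off.

```bash
python3 -m inch '[[0,0,-0.006,0,0.4],[0,0,-0.006,0,0.75],[0,0,-0.006,0,0.95],[0,0,-0.006,0,1],[0,0,-0.006,0,1]]' 10; python3 -m inch '[[0,0,-0.03,0,1],[0,0,-0.08,0,1],[0,0,-0.14,0,1],[0,0,-0.18,0,1],[0.06,0,-0.18,0,1],[0.14,0,-0.18,0,1],[0.2,0,-0.18,0,1],[0.2,0,-0.18,0,1],[0.2,0,-0.18,0,1]]'
python3 - <<'E'
from h import *
from cell import vision
im=vision.get_image("side")["img"][:,:,::-1]; crop(im,190,200,110,180,3,"s20"); a=im
c=np.clip((im.astype(float)-20)*2,0,255).astype('uint8'); crop(c,190,220,110,120,5,"s20")
im=vision.get_image("top")["img"][:,:,::-1]; crop(np.clip(im.astype(float)*1.6,0,255).astype('uint8'),260,140,170,140,4,"t20")
E
```

```text
clock: 28.55
tool_pos: [0.4912, -0.1317, 0.0405]
tcp_rot: [-180.0, -0.0, 95.6]
wrist_force: [-0.8, 0.3, 0.9]
gripper_width: 0.0933
clock: 29.68
tool_pos: [0.4768, 0.0167, 0.1757]
tcp_rot: [-180.0, 0.0, 95.6]
wrist_force: [0.9, -1.0, 0.8]
gripper_width: 0.0944
```

View pics/s20.png

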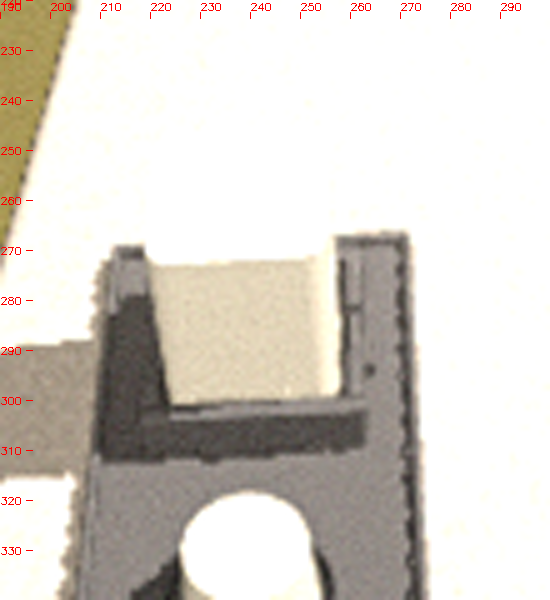

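View pics/t20.png

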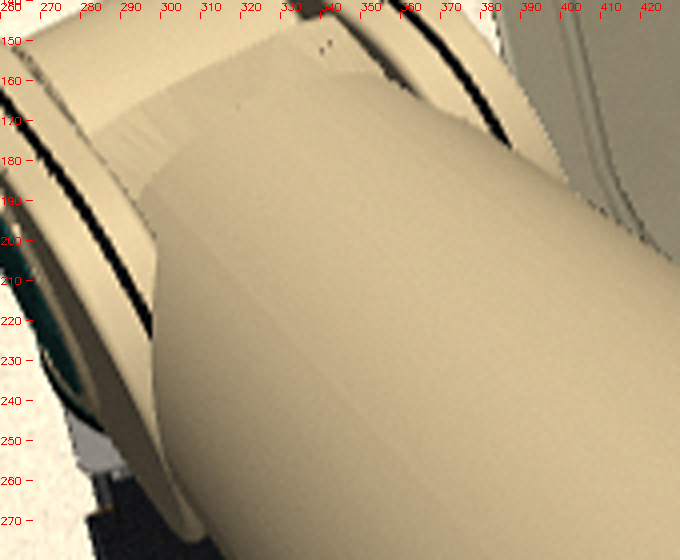

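The cup stands in the pocket, with its near top edge at about row 272 and its front face going down behind the wall at row 301. The top view is blocked by the arm. I'll check the seated height numerically.

Run:
```python
from h import *
from cell import vision
im=vision.get_image("side")["img"][:,:,::-1]
crop(np.clip((im.astype(float)-60)*1.3,0,255).astype('uint8'),205,235,65,75,8,"s21")
c=np.array([.4912,-.1312]); d=np.array([-.0985,.9951]); w=np.array([.9951,.0985])
for rim in (.006,.010,.018):
  print(rim,[np.round(proj('side',np.r_[c+a*d+b*w,rim+.092]),1) for a,b in ((-.03,0),(.03,0),(-.03,-.03),(-.03,.03))])
print('wall',[np.round(proj('side',np.r_[c-a*d,.028]),1) for a in (.032,.039)])
```

```text
0.006 [array([236.5, 271.2]), array([237.5, 245.7]), array([218. , 272.1]), array([255. , 270.3])]
0.01 [array([236.3, 269.5]), array([237.3, 244. ]), array([217.8, 270.4]), array([254.8, 268.6])]
0.018 [array([235.9, 266.1]), array([236.9, 240.6]), array([217.2, 267. ]), array([254.6, 265.2])]
wall [array([239.8, 299.8]), array([239.7, 303. ])]
```

View pics/s21.png

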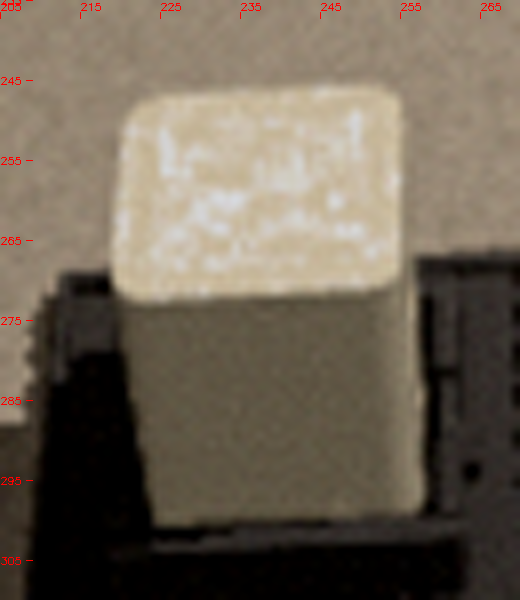

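The cup's top edges are at rows 246 and 272, against a prediction of 245.7 and 271.2 when fully home. It would be 244 and 269.5 if it stood 4 mm high. Handing in.

```bash
python3 -c "
from cell import manip
print(manip.get_state()['wrist_force']); print(manip.finish_job())"
```

```text
[-0.55097976 -0.04364363  0.7033008 ]
the job is handed in; nothing more can be done
None
```

The dosing cup is standing open end down in the square pocket, pressed fully home and let go. I handed the job in at about 30 s of the 45 s allowed; the system reports no verdict.

**How it was turned:** The arm can't tilt its tool, so I gripped the cup lightly near its closed end and let it swing mouth-down. It kept sticking at about 60–70°. I used a few jerks, a push against the inside of the pocket wall and a drag along the worktop, then released it and it settled upright on its rim. After that I regripped it at 40 N, squared it over the pocket to within 1 mm, and pressed it down with 60 N grip.

**Final checks:**
- **Seated height:** the lugs engaged at 7 N, and the tool bottomed 0.2 mm from where I predicted full depth. In the last side view the cup's top edges are at rows 246 and 272, against 245.7 and 271.2 predicted for the rim on the floor.
- **Let go:** the gripper is open and well clear, and the wrist force is about zero.
- **Bystanders:** the small cup looked unmoved in the last side view. I didn't recheck the tin and carton after the placing, but nothing I did came near them.

**What failed or disagreed:**
- The final push peaked at about 60 N at the wrist, more than needed but under the 120 N limit.
- Two attempts failed along the way: the first wall push rode over the wall top, and the cup later swung back after a successful push.
- The top camera was blocked by the arm for the last look, so the seating is confirmed from the side view and the tool height only.

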